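# Clear the coffee bar: clip up the shakers, rack the bottles

### The arm

A 6-joint arm with a two-finger parallel gripper is mounted at the origin on the work surface. World frame = base frame: x ahead of the robot, y to its left, z up, the work surface at z = 0. Lengths are in m, angles in degrees, forces in N, time in s.
With the tool pointing down it reaches from about 0.375 to 0.9 m from the base axis. Payload 3.1 kg.
Tool frame: the origin (TCP) lies on the centre line of the jaws, within the pads' length; the fingertips stand 25 mm ahead of it and the grasp point (between the pads) lies 6 mm ahead of it; z points along the fingers, y is the line along which they close (so a half turn about z gives the same grasp; the last joint's range is limited). The gripper opens to 87 mm and grips with 3 to 60 N. Pads are 19 mm wide; open, the fingers measure 117 mm over their backs; the gripper's body (75 mm by 190 mm) begins 51 mm behind the grasp point.
Start: joints at [56.064, 30.224, 82.088, -0, 67.689, -10.227], TCP at [0.251, 0.572, 0.248] pointing down, gripper open.
Joint ranges: [-176.69, 176.69], [-43.24, 126.21], [12.49, 139.97], [-82, 262], [0, 151.66], [-163.58, 163.58]. Speed limits (degrees/s): [159.86, 159.86, 180, 180, 180, 180].

### API

Orientations are given as a 3x3 rotation matrix whose columns are the frame's x, y, z axes.
In Python, from rig import * gives the robot as it stands.
- The arm moves only by the tool step_arm, never from a script. Its argument "steps" is a list of rows, each a list of 7 numbers: the shift along the tool's x, y, z normalised to -1 to 1, where 1 is 0.3 m, then the turn, a rotation vector about the tool's x, y, z normalised to -1 to 1, where 1 is 45 degrees, then the gripper's target within -1 to 1 (shut at 1, half-way at 0, fully open at -1). A call has 1 to 8 rows; each row is the pose to reach, as a shift and turn from the pose commanded when the call began, along the tool's axes at that moment; what a row does not reach only later rows make up. A row lasts 1/12 s, in which the tool goes at most 41.7 mm and 7.16 degrees, less where a joint would pass 70% of its speed; a pose out of reach is approached as far as the arm can. A call with a number of a shift or a turn outside -1 to 1 is refused whole. A call with a gripper value outside its range is refused whole. The fingers move at their own pace and stop on an object; the grip force is fixed at half the most. Time passes only in rows, so rows that repeat a pose let the fingers close. It gives the time, the measured TCP pose, the force, the opening and the grip force at its end, in the units of the state.
- read_state(): the state, without advancing time (a new reading comes with each control period).
- capture(name): name is "scene" or "top" or "wrist"; returns a dict with "image" (420x560x3 uint8, red, green, blue), "vertical_fov" (degrees; the focal length in pixels is half the picture's height over the tangent of half this angle, whatever the lens; pixels are square), "cx", "cy" (the principal point, pixels), "world_from_camera" (4x4, takes a point from camera to world coordinates); the wrist camera has in their place "T_tool_cam" (4x4, takes a point from camera to tool coordinates, whose origin is the TCP and whose axes are the flange's). Camera axes: x right, y down, z forward; pixel columns grow to the right and rows downward; lengths in m; the calibration is good to about 2 mm. The wrist camera is an equidistant fisheye: a pixel r from the principal point sees the ray r / f radians off the axis. A picture is of the moment at which its call begins: read the wrist's pose just before it. There is no depth.
- hand_in(): hands the job in; it is judged then, once.
The state is a dict: "time_s": time; "joint_positions": joint angles; "qvel": joint speeds; "tau": joint torques, N m; "position": TCP position; "tcp_rot": TCP orientation; "force": force on the tool from outside, world axes, zero at the start; "moment": the same for the moment, N m; "opening": opening from 0.0 (shut) to 1.0 (fully open); "grasp_force": force on a finger pad.
Only numpy, scipy, OpenCV 4.12 (cv2) and the standard library are available. Lean on these libraries where they do the work, as an engineer would, in place of code of your own. Each camera call takes 0.05 s, during which the arm holds its last target. There are 200 camera calls.

### The job

Clear the counter after the rush: clip every topping shaker by its snap hook onto the eye of its own colour on the rail, pressing the sprung gate past the eye's bar so that it snaps shut behind it and the shaker hangs freely, and stand every amber flavour bottle upright and fully home in the bottle rack, one to a hole. Three or four shakers and two or three bottles are out; leave the cup and the milk jug alone.

Things in the scene. Friction and masses are not known exactly. Their poses are not given: they have to be found in the camera images.
- red_shaker_mid (a point): Topping shaker with red lid, absent in some runs; 0.14-0.24 kg, low centre of mass, stands on the counter, 154 mm high, can 56 mm wide to 62 mm up. Point: on its axis 76 mm above its base, inside the loop of its snap hook. z up, x from hook spine to gate, y through the loop. From here the loop runs x -16 mm (spine) to +11 (gate), roof peak z +32; bars enter on the gate side at z -8 to +17, below the fixed nose.
- red_shaker_tab (a point): Centre of that shaker's flat red grip tab, 134 mm above its base, over the hook: 24 mm along the shaker's x, 10 mm thick along its y, 40 mm high. Gripped here across its thickness, the shaker hangs upright. Same axes as the shaker; at the start x (the gate side) points away from the robot within about 40 degrees.
- red_gate (a joint): Brass sprung gate of that hook: 6 mm rod hinged 10 mm below the shaker's mid point at x = +14 mm, reaching 26 mm up to the nose. 0 = shut, grows as pressed inward to the spine, at most 1.3 rad; 1 to 2.5 N at its upper end, springs shut. A bar pressed on its upper half from outside (shaker moved along its +x) swings it in; 20 mm deep, or raised into the roof, the bar clears it and it snaps shut.
- red_eye_bar (a point): Middle of the front bar of the fixed red eye, a level rectangular loop of 6 mm bar standing 45 mm off a 12 mm rail (420 mm long, a post at each end), 170 mm above the counter. y along this bar (36 mm clear between side arms); x from bar to rail, away from the robot (36 mm clear). Eyes 100 mm apart, colour order varies. A hung shaker's mid point is about 28 mm below the bar.
- blue_shaker_mid (a point): Topping shaker with blue lid, absent in some runs; 0.14-0.24 kg, low centre of mass, stands on the counter, 154 mm high, can 56 mm wide to 62 mm up. Point: on its axis 76 mm above its base, inside the loop of its snap hook. z up, x from hook spine to gate, y through the loop. From here the loop runs x -16 mm (spine) to +11 (gate), roof peak z +32; bars enter on the gate side at z -8 to +17, below the fixed nose.
- blue_shaker_tab (a point): Centre of that shaker's flat blue grip tab, 134 mm above its base, over the hook: 24 mm along the shaker's x, 10 mm thick along its y, 40 mm high. Gripped here across its thickness, the shaker hangs upright. Same axes as the shaker; at the start x (the gate side) points away from the robot within about 40 degrees.
- blue_gate (a joint): Brass sprung gate of that hook: 6 mm rod hinged 10 mm below the shaker's mid point at x = +14 mm, reaching 26 mm up to the nose. 0 = shut, grows as pressed inward to the spine, at most 1.3 rad; 1 to 2.5 N at its upper end, springs shut. A bar pressed on its upper half from outside (shaker moved along its +x) swings it in; 20 mm deep, or raised into the roof, the bar clears it and it snaps shut.
- blue_eye_bar (a point): Middle of the front bar of the fixed blue eye, a level rectangular loop of 6 mm bar standing 45 mm off a 12 mm rail (420 mm long, a post at each end), 170 mm above the counter. y along this bar (36 mm clear between side arms); x from bar to rail, away from the robot (36 mm clear). Eyes 100 mm apart, colour order varies. A hung shaker's mid point is about 28 mm below the bar.
- yellow_shaker_mid (a point): Topping shaker with yellow lid, absent in some runs; 0.14-0.24 kg, low centre of mass, stands on the counter, 154 mm high, can 56 mm wide to 62 mm up. Point: on its axis 76 mm above its base, inside the loop of its snap hook. z up, x from hook spine to gate, y through the loop. From here the loop runs x -16 mm (spine) to +11 (gate), roof peak z +32; bars enter on the gate side at z -8 to +17, below the fixed nose.
- yellow_shaker_tab (a point): Centre of that shaker's flat yellow grip tab, 134 mm above its base, over the hook: 24 mm along the shaker's x, 10 mm thick along its y, 40 mm high. Gripped here across its thickness, the shaker hangs upright. Same axes as the shaker; at the start x (the gate side) points away from the robot within about 40 degrees.
- yellow_gate (a joint): Brass sprung gate of that hook: 6 mm rod hinged 10 mm below the shaker's mid point at x = +14 mm, reaching 26 mm up to the nose. 0 = shut, grows as pressed inward to the spine, at most 1.3 rad; 1 to 2.5 N at its upper end, springs shut. A bar pressed on its upper half from outside (shaker moved along its +x) swings it in; 20 mm deep, or raised into the roof, the bar clears it and it snaps shut.
- yellow_eye_bar (a point): Middle of the front bar of the fixed yellow eye, a level rectangular loop of 6 mm bar standing 45 mm off a 12 mm rail (420 mm long, a post at each end), 170 mm above the counter. y along this bar (36 mm clear between side arms); x from bar to rail, away from the robot (36 mm clear). Eyes 100 mm apart, colour order varies. A hung shaker's mid point is about 28 mm below the bar.
- green_shaker_mid (a point): Topping shaker with green lid, absent in some runs; 0.14-0.24 kg, low centre of mass, stands on the counter, 154 mm high, can 56 mm wide to 62 mm up. Point: on its axis 76 mm above its base, inside the loop of its snap hook. z up, x from hook spine to gate, y through the loop. From here the loop runs x -16 mm (spine) to +11 (gate), roof peak z +32; bars enter on the gate side at z -8 to +17, below the fixed nose.
- green_shaker_tab (a point): Centre of that shaker's flat green grip tab, 134 mm above its base, over the hook: 24 mm along the shaker's x, 10 mm thick along its y, 40 mm high. Gripped here across its thickness, the shaker hangs upright. Same axes as the shaker; at the start x (the gate side) points away from the robot within about 40 degrees.
- green_gate (a joint): Brass sprung gate of that hook: 6 mm rod hinged 10 mm below the shaker's mid point at x = +14 mm, reaching 26 mm up to the nose. 0 = shut, grows as pressed inward to the spine, at most 1.3 rad; 1 to 2.5 N at its upper end, springs shut. A bar pressed on its upper half from outside (shaker moved along its +x) swings it in; 20 mm deep, or raised into the roof, the bar clears it and it snaps shut.
- green_eye_bar (a point): Middle of the front bar of the fixed green eye, a level rectangular loop of 6 mm bar standing 45 mm off a 12 mm rail (420 mm long, a post at each end), 170 mm above the counter. y along this bar (36 mm clear between side arms); x from bar to rail, away from the robot (36 mm clear). Eyes 100 mm apart, colour order varies. A hung shaker's mid point is about 28 mm below the bar.
- bottle0_mid (a point): Amber glass flavour bottle, black cap, 42 mm diameter up to 64 mm, cap 27 mm diameter from 80 to 100 mm (its top); 0.15 kg with a thick heavy base; absent in some runs. The point is at its centre, 50 mm above its base; z is its axis, up. Stands on the counter at the start.
- rack_hole0 (a point): Centre of the mouth of one of the three bores (46 mm diameter, 28 mm deep, flat bottom, 78 mm apart in a row along the rack's y) in the fixed wooden bottle rack (80 x 236 mm, 32 mm high). Any bottle may go in any bore; a seated bottle's centre is 22 mm above this point.
- bottle1_mid (a point): Amber glass flavour bottle, black cap, 42 mm diameter up to 64 mm, cap 27 mm diameter from 80 to 100 mm (its top); 0.15 kg with a thick heavy base; absent in some runs. The point is at its centre, 50 mm above its base; z is its axis, up. Stands on the counter at the start.
- rack_hole1 (a point): Centre of the mouth of one of the three bores (46 mm diameter, 28 mm deep, flat bottom, 78 mm apart in a row along the rack's y) in the fixed wooden bottle rack (80 x 236 mm, 32 mm high). Any bottle may go in any bore; a seated bottle's centre is 22 mm above this point.
- bottle2_mid (a point): Amber glass flavour bottle, black cap, 42 mm diameter up to 64 mm, cap 27 mm diameter from 80 to 100 mm (its top); 0.15 kg with a thick heavy base; absent in some runs. The point is at its centre, 50 mm above its base; z is its axis, up. Stands on the counter at the start.
- rack_hole2 (a point): Centre of the mouth of one of the three bores (46 mm diameter, 28 mm deep, flat bottom, 78 mm apart in a row along the rack's y) in the fixed wooden bottle rack (80 x 236 mm, 32 mm high). Any bottle may go in any bore; a seated bottle's centre is 22 mm above this point.
- cup: White coffee cup, 84 mm diameter, 75 mm high; bystander, to be left alone; origin under its centre.
- jug: Steel milk jug, 84 mm diameter, 100 mm high; bystander, to be left alone; origin under its centre.

How it is judged:
By the outcome, as a careful person would: the job done as asked, in the order asked, and still so for the second after the job is handed in, with the robot touching nothing.
Of red_shaker, blue_shaker, yellow_shaker, green_shaker only 3 to 4 are there at a start; the rules pass over those that are not, and their reading is None.
Of bottle0, bottle1, bottle2 only 2 to 3 are there at a start; the rules pass over those that are not, and their reading is None.
At some moment in a run one of red_shaker, blue_shaker, yellow_shaker, green_shaker, bottle0, bottle1, bottle2 may be knocked a few centimetres aside while the robot is not near it.
It also fails if it takes over 210 s, if anything falls off the work surface, if the arm or the gripper's body presses on something with over 40 N, if the wrist force passes 120 N, or if a joint passes its speed limit or range.

## Working session

There is one attempt and no reset: what is moved stays moved. The work goes in short steps, Python scripts to look and compute and a tool call to move; the robot and the scene stay as the last step left them, time stands still between calls to the robot, and variables do not carry over. Pictures are saved under pics/ and viewed, at most 14 in all, crops included, and the job is handed in when it is done.

Besides the shell and the picture viewer there is one more tool, called after "Call:" in YAML: its name, and indented under it one key for each argument. step_arm: Moves the arm, as the interface text tells. Scaled input: -1 to 1 covers 0.3 m each way for a shift and 45 degrees each way for a turn. Its arguments: {"type":"object","properties":{"steps":{"type":"array"}},"required":["steps"]}

```bash
mkdir -p pics; ls; python3 - <<'E'
from rig import *
import cv2,numpy as np
s=read_state();print({k:np.round(v,3).tolist() for k,v in s.items()})
for n in("scene","top"):
    c=capture(n);cv2.imwrite(f"pics/{n}0.png",c["image"][:,:,::-1]);print(n,c["vertical_fov"],c["cx"],c["cy"],np.round(c["world_from_camera"],3).tolist())
c=capture("wrist");print(c["vertical_fov"],c["cx"],c["cy"],np.round(c["T_tool_cam"],3).tolist())
E
```

```text
pics
{'time_s': 0.0, 'joint_positions': [56.063, 30.278, 82.155, -0.001, 67.69, -10.227], 'qvel': [-0.03, -0.018, 0.076, -0.057, 0.066, -0.03], 'tau': [0.0, -44.004, -17.659, 0.063, 0.058, -0.0], 'position': [0.251, 0.572, 0.247], 'tcp_rot': [[-0.916, 0.402, -0.001], [0.402, 0.916, -0.002], [0.0, -0.002, -1.0]], 'force': [-1.046, -0.391, -0.199], 'moment': [-0.054, 0.007, -0.002], 'grasp_force': 0.0, 'opening': 1.002}
scene 54.868818353479305 277.9222981881192 206.93753637246238 [[-0.168, 0.65, -0.741, 1.45], [0.986, 0.11, -0.126, 0.227], [-0.0, -0.752, -0.659, 0.901], [0.0, 0.0, 0.0, 1.0]]
top 57.29039163617367 271.71486687414864 214.31678683276346 [[0.019, -0.99, 0.143, 0.445], [-1.0, -0.018, 0.006, 0.083], [-0.003, -0.143, -0.99, 1.072], [0.0, 0.0, 0.0, 1.0]]
65.70646984690485 280.78614091461174 208.49708007490318 [[0.001, -0.96, -0.279, 0.077], [1.0, 0.001, 0.001, 0.0], [-0.001, -0.279, 0.96, -0.138], [0.0, 0.0, 0.0, 1.0]]
```

View pics/top0.png

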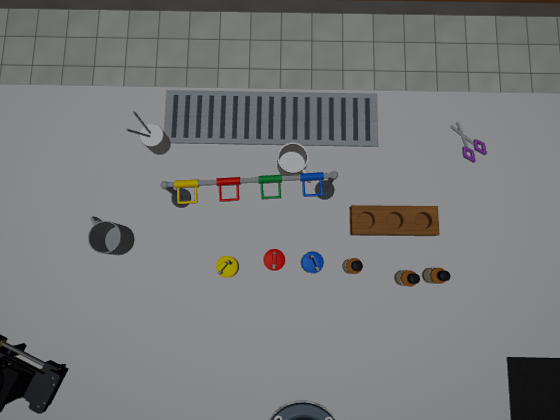

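View pics/scene0.png

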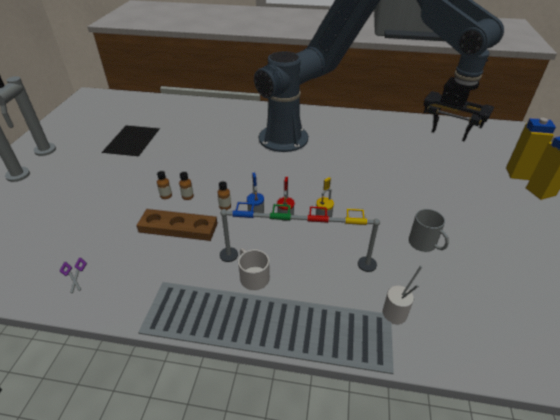

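```bash
cat > h.py <<'E'
from rig import *
import cv2,numpy as np
def rays(c,px,state=None):
    """pixels -> (origin, unit dirs) in world"""
    px=np.atleast_2d(px).astype(float);H=c["image"].shape[0]
    f=H/2/np.tan(np.radians(c["vertical_fov"]/2));d=(px-[c["cx"],c["cy"]])/f
    if "T_tool_cam" in c:
        r=np.linalg.norm(d,axis=1,keepdims=True)+1e-12
        v=np.hstack([d/r*np.sin(r),np.cos(r)])
        T=np.eye(4);T[:3,:3]=state["tcp_rot"];T[:3,3]=state["position"];T=T@c["T_tool_cam"]
    else: v=np.hstack([d,np.ones((len(d),1))]);T=np.array(c["world_from_camera"])
    v=v@T[:3,:3].T
    return T[:3,3],v/np.linalg.norm(v,axis=1,keepdims=True)
def onplane(c,px,z,state=None):
    o,v=rays(c,px,state);return o+v*((z-o[2])/v[:,2:])
def tri(r1,r2):
    (o1,d1),(o2,d2)=r1,r2;d1=d1[0];d2=d2[0]
    t=np.linalg.lstsq(np.c_[d1,-d2],o2-o1,rcond=None)[0]
    a,b=o1+t[0]*d1,o2+t[1]*d2;return (a+b)/2,np.linalg.norm(a-b)
HUE={"red":[(0,6),(174,180)],"yellow":[(24,34)],"blue":[(105,125)],"green":[(50,75)]}
def mask(img,col,s=150,v=60):
    h=cv2.cvtColor(img,cv2.COLOR_RGB2HSV);m=np.zeros(h.shape[:2],np.uint8)
    for a,b in HUE[col]: m|=cv2.inRange(h,(a,s,v),(b,255,255))
    return m
def blobs(m,amin=15):
    n,l,st,ce=cv2.connectedComponentsWithStats(m)
    return [(st[i].tolist(),ce[i].round(1).tolist()) for i in range(1,n) if st[i][4]>=amin]
def step(p,yaw):
    """numbers of a move to TCP p, tool down, tool y at yaw deg from world y (x axis yaw)"""
    from scipy.spatial.transform import Rotation as R
    s=read_state();R0=np.array(s["tcp_rot"])
    best=None
    for k in(0,180):
        a=np.radians(yaw+k);x=np.array([np.cos(a),np.sin(a),0]);z=np.array([0,0,-1.]);Rt=np.c_[x,np.cross(z,x),z]
        rv=R.from_matrix(R0.T@Rt).as_rotvec(degrees=True)
        if best is None or np.linalg.norm(rv)<np.linalg.norm(best):best=rv
    sh=R0.T@(np.array(p)-s["position"])
    print("step",np.round(sh/.3,3).tolist(),np.round(best/45,3).tolist(),"mm",np.round(np.linalg.norm(sh)*1e3))
E
python3 - <<'E'
from h import *
C={n:capture(n) for n in("scene","top")}
for n,c in C.items():
  for col in HUE:
    print(n,col,[(b[0],b[1],onplane(c,b[1],.17)[0,:2].round(3).tolist(),onplane(c,b[1],.064)[0,:2].round(3).tolist()) for b in blobs(mask(c["image"],col))])
i=C["top"]["image"][:,:,::-1]
a=cv2.resize(i[165:290,160:345],None,fx=4,fy=4,interpolation=cv2.INTER_CUBIC);cv2.imwrite("pics/t1.png",a)
i=C["scene"]["image"][:,:,::-1]
cv2.imwrite("pics/s1.png",cv2.resize(i[160:280,140:390],None,fx=3,fy=3,interpolation=cv2.INTER_CUBIC))
print(onplane(C["top"],[[367,220],[395,220],[424,220]],.032).round(3).tolist(), onplane(C["top"],[[356,265],[413,278],[444,276]],.1).round(3).tolist())
E
```

```text
scene red [([285, 177, 3, 13, 29], [285.7, 182.6], [0.516, 0.091], [0.381, 0.071]), ([278, 198, 6, 6, 31], [280.6, 200.7], [0.6, 0.089], [0.477, 0.07]), ([286, 198, 8, 11, 53], [289.7, 201.8], [0.6, 0.115], [0.477, 0.099]), ([279, 207, 9, 3, 20], [283.4, 207.8], [0.628, 0.102], [0.509, 0.084]), ([308, 207, 20, 15, 150], [317.9, 216.2], [0.646, 0.198], [0.53, 0.194])]
scene yellow [([507, 127, 53, 72, 2125], [536.2, 162.9], [0.285, 0.849], [0.117, 0.939]), ([325, 178, 5, 11, 45], [326.7, 182.8], [0.497, 0.21], [0.359, 0.208]), ([317, 198, 17, 12, 117], [325.6, 202.6], [0.587, 0.214], [0.462, 0.212]), ([346, 209, 21, 15, 152], [355.7, 218.3], [0.638, 0.298], [0.52, 0.308])]
scene blue [([530, 119, 25, 13, 221], [541.9, 125.6], [0.037, 0.939], [-0.168, 1.042]), ([555, 137, 5, 5, 17], [557.5, 138.6], [0.121, 0.964], [-0.072, 1.07]), ([253, 173, 3, 12, 26], [254.2, 178.3], [0.511, -0.005], [0.375, -0.039]), ([233, 194, 31, 23, 271], [249.5, 205.6], [0.635, 0.008], [0.517, -0.023])]
scene green [([270, 210, 20, 9, 105], [280.4, 215.3], [0.66, 0.099], [0.545, 0.08])]
top red [([217, 177, 23, 24, 246], [228.3, 185.3], [0.644, 0.194], [0.667, 0.207]), ([264, 249, 21, 21, 327], [273.9, 259.1], [0.47, 0.081], [0.473, 0.081])]
top yellow [([175, 180, 24, 24, 269], [185.9, 189.0], [0.633, 0.295], [0.655, 0.32]), ([216, 256, 22, 21, 331], [226.8, 266.0], [0.452, 0.191], [0.453, 0.203])]
top blue [([300, 172, 24, 24, 262], [312.4, 181.4], [0.657, -0.008], [0.682, -0.018]), ([302, 252, 22, 21, 321], [311.9, 261.7], [0.466, -0.007], [0.468, -0.018])]
top green [([259, 175, 23, 24, 222], [270.4, 182.8], [0.652, 0.093], [0.676, 0.094])]
[[0.585, -0.171, 0.032], [0.586, -0.247, 0.032], [0.587, -0.326, 0.032]] [[0.461, -0.125, 0.1], [0.432, -0.266, 0.1], [0.438, -0.344, 0.1]]
```

View pics/t1.png

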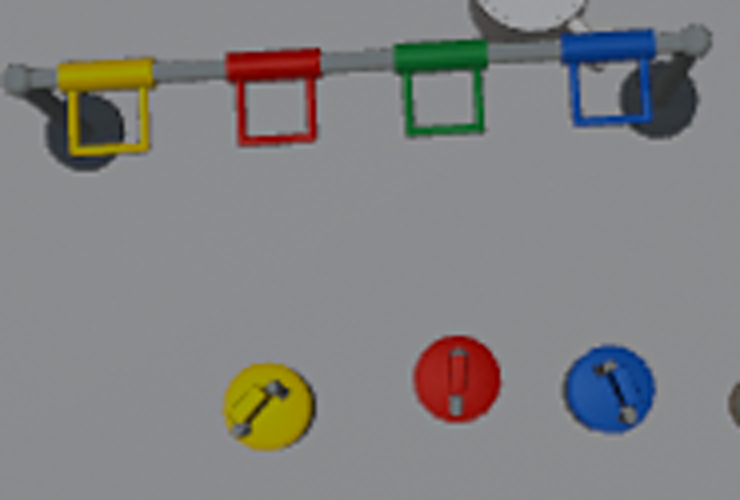

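View pics/s1.png

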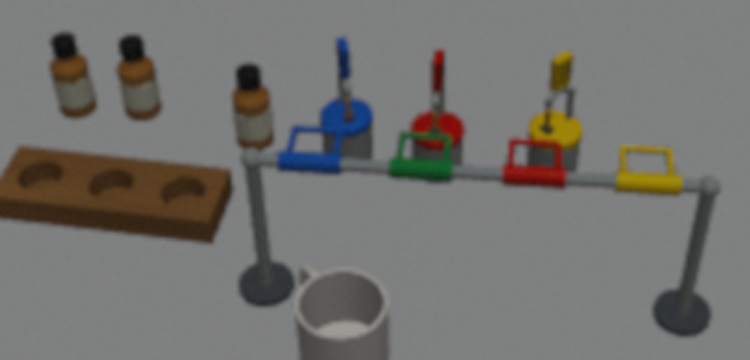

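```bash
cat > w.py <<'E'
import sys
from h import *
# wrist look: python3 w.py col  -> tab / lid positions, hook direction
s=read_state();c=capture("wrist");col=sys.argv[1]
m=mask(c["image"],col,s=130,v=50)
for b,ce in blobs(m,60): print(b,ce,"z.154",onplane(c,ce,.154,s)[0,:2].round(4),"z.064",onplane(c,ce,.064,s)[0,:2].round(4))
if len(sys.argv)>2: cv2.imwrite("pics/"+sys.argv[2]+".png",c["image"][:,:,::-1])
E
python3 - <<'E'
from h import *
c=capture("top")
print(onplane(c,[[187.25,202.5],[229.25,200.5],[271.25,198],[313,195.25]],.17).round(4).tolist())
step([.452,.206,.28],-42)
E
```

```text
[[0.6001, 0.2903, 0.17], [0.6068, 0.1904, 0.17], [0.6147, 0.0903, 0.17], [0.6232, -0.0092, 0.17]]
step [-1.104, -0.848, -0.109] [-0.001, -0.0, 0.406] mm 419.0
```

Call:
step_arm:
  steps:
    - [-0.86,-0.66,-0.1,0,0,0.4,0]
    - [-0.86,-0.66,-0.1,0,0,0.4,0]
    - [-0.86,-0.66,-0.1,0,0,0.4,0]
    - [-0.86,-0.66,-0.1,0,0,0.4,0]
    - [-0.86,-0.66,-0.1,0,0,0.4,0]
    - [-0.86,-0.66,-0.1,0,0,0.4,0]
    - [-0.86,-0.66,-0.1,0,0,0.4,0]
    - [-0.86,-0.66,-0.1,0,0,0.4,0]

```text
time_s: 0.97
position: [0.4088, 0.2849, 0.278]
tcp_rot: [[-0.746, 0.666, 0.001], [0.666, 0.746, -0.0], [-0.001, 0.0, -1.0]]
force: [0.5, 0.4, -0.3]
opening: 0.53
grasp_force: 0.0
```

```bash
python3 -c "
from h import *
step([.452,.206,.28],-42)"
```

```text
step [-0.282, -0.1, -0.007] [0.0, 0.001, 0.006] mm 90.0
```

Call:
step_arm:
  steps:
    - [-0.282,-0.1,-0.007,0,0,0,0]
    - [-0.282,-0.1,-0.007,0,0,0,0]
    - [-0.282,-0.1,-0.007,0,0,0,0]
    - [-0.282,-0.1,-0.007,0,0,0,0]

```text
time_s: 1.3
position: [0.4526, 0.2064, 0.2798]
tcp_rot: [[-0.743, 0.669, 0.001], [0.669, 0.743, 0.0], [-0.001, 0.001, -1.0]]
force: [-0.5, 0.1, -0.4]
opening: 0.503
grasp_force: 0.0
```

```bash
python3 w.py yellow w1
```

```text
[259, 160, 47, 46, 1028] [280.5, 184.4] z.154 [0.4375 0.2208] z.064 [0.4518 0.2081]
[277, 196, 11, 24, 219] [282.0, 207.2] z.154 [0.453  0.2086] z.064 [0.4725 0.1917]
[463, 252, 22, 19, 76] [474.2, 259.6] z.154 [0.6263 0.318 ] z.064 [0.705  0.3385]
```

View pics/w1.png

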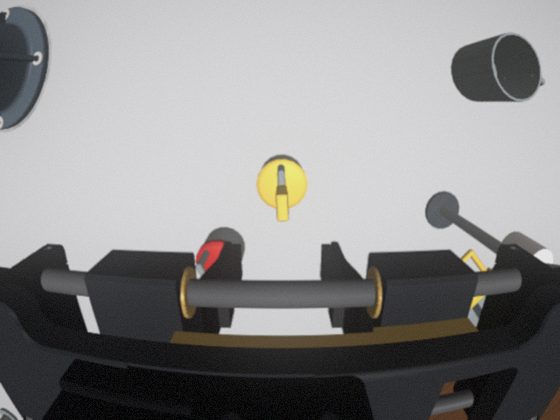

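Call:
step_arm:
  steps:
    - [0.003,0.002,0.227,0,0,0,0]
    - [0.003,0.002,0.453,0,0,0,0]
    - [0.003,0.002,0.453,0,0,0,0]
    - [0.003,0.002,0.453,0,0,0,0]
    - [0.003,0.002,0.453,0,0,0,0]
    - [0.003,0.002,0.453,0,0,0,1]
    - [0.003,0.002,0.453,0,0,0,1]
    - [0.003,0.002,0.453,0,0,0,1]

```text
time_s: 2.02
position: [0.4517, 0.2106, 0.1454]
tcp_rot: [[-0.747, 0.664, 0.004], [0.664, 0.747, 0.001], [-0.002, 0.003, -1.0]]
force: [-0.2, -0.5, -0.3]
opening: 0.353
grasp_force: 0.0
```

Call:
step_arm:
  steps:
    - [0,0,0,0,0,0,1]
    - [0,0,0,0,0,0,1]
    - [0,0,-0.05,0,0,0,1]
    - [0,0,-0.15,0,0,0,1]
    - [0,0,-0.29,0,0,0,1]
    - [0,0,-0.29,0,0,0,1]
    - [0,0,-0.29,0,0,0,1]

```text
time_s: 2.6
position: [0.4525, 0.2099, 0.2335]
tcp_rot: [[-0.746, 0.665, 0.007], [0.665, 0.746, 0.002], [-0.004, 0.006, -1.0]]
force: [-0.6, -0.3, -2.0]
opening: 0.111
grasp_force: 30.0
```

```bash
python3 - <<'E'
from h import *
a=np.radians(4.6);d=np.array([np.cos(a),np.sin(a)])
b=np.array([.6001,.2903]); p=b-.06*d;step([*p,.230],4.6)
s=read_state();c=capture("wrist");print(s["opening"],s["grasp_force"],[(b,ce) for b,ce in blobs(mask(c["image"],"yellow",130,50),60)])
t=capture("scene");cv2.imwrite("pics/s2.png",cv2.resize(t["image"][130:290,200:420,::-1],None,fx=3,fy=3))
E
```

```text
step [-0.051, 0.383, 0.014] [0.005, 0.008, -1.029] mm 116.0
0.11075389447697827 29.977480173110962 [([248, 188, 70, 57, 2363], [282.5, 217.4]), ([274, 263, 15, 18, 254], [281.0, 271.8]), ([457, 297, 18, 35, 96], [465.4, 314.9])]
```

View pics/s2.png

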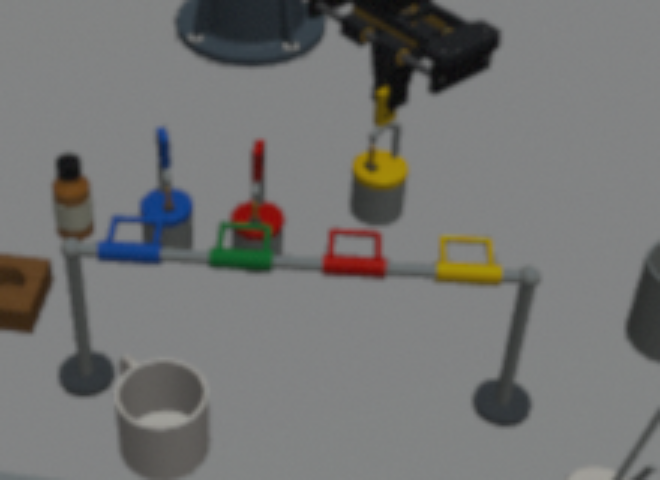

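Call:
step_arm:
  steps:
    - [-0.051,0.383,0.014,0,0,-1,1]
    - [-0.051,0.383,0.014,0,0,-1,1]
    - [-0.051,0.383,0.014,0,0,-1,1]
    - [-0.051,0.383,0.014,0,0,-1,1]
    - [-0.051,0.383,0.014,0,0,-1,1]
    - [-0.051,0.383,0.014,0,0,-1,1]
    - [-0.051,0.383,0.014,0,0,-1,1]
    - [-0.051,0.383,0.014,0,0,-1,1]

```text
time_s: 3.37
position: [0.5372, 0.2847, 0.2239]
tcp_rot: [[-0.998, -0.058, -0.005], [-0.058, 0.998, -0.002], [0.005, -0.001, -1.0]]
force: [0.1, -0.0, -1.0]
opening: 0.111
grasp_force: 30.0
```

```bash
cat > e.py <<'E'
import sys
from h import *
# held shaker offset: lid circle on its plane; eye bar from wrist picture
col=sys.argv[1];off=float(sys.argv[2])
s=read_state();c=capture("wrist");P=np.array(s["position"]);zl=P[2]-off-.012
m=mask(c["image"],col,130,50)
n,l,st,ce=cv2.connectedComponentsWithStats(m)
for i in range(1,n):
    if st[i][4]<60: continue
    ys,xs=np.where(l==i);hull=cv2.convexHull(np.c_[xs,ys].astype(np.float32))[:,0]
    q=onplane(c,hull,zl,s);(cx,cy),r=cv2.minEnclosingCircle(q[:,:2].astype(np.float32))
    print(st[i],"lid fit",round(cx,4),round(cy,4),"r",round(r,4),"rel TCP tool x,y",(np.array(s["tcp_rot"]).T@np.array([cx-P[0],cy-P[1],0])).round(4)[:2],"| on .17:",np.round([onplane(c,ce[i],.17,s)[0,:2]],4))
print(P.round(4),np.degrees(np.arctan2(-s["tcp_rot"][1][0],-s["tcp_rot"][0][0])).round(1))
if len(sys.argv)>3: cv2.imwrite("pics/"+sys.argv[3]+".png",c["image"][:,:,::-1])
E
python3 e.py yellow .0694 w2
```

```text
[ 247  188   70   57 2382] lid fit 0.5341 0.2857 r 0.0251 rel TCP tool x,y [0.003  0.0012] | on .17: [[0.5225 0.2847]]
[274 263  15  18 259] lid fit 0.5737 0.2879 r 0.0088 rel TCP tool x,y [-0.0366  0.0011] | on .17: [[0.5596 0.2868]]
[270 325  23   4  83] lid fit 0.6259 0.2906 r 0.0092 rel TCP tool x,y [-0.0888  0.0008] | on .17: [[0.6048 0.2894]]
[0.5372 0.2847 0.2239] 3.3
```

View pics/w2.png

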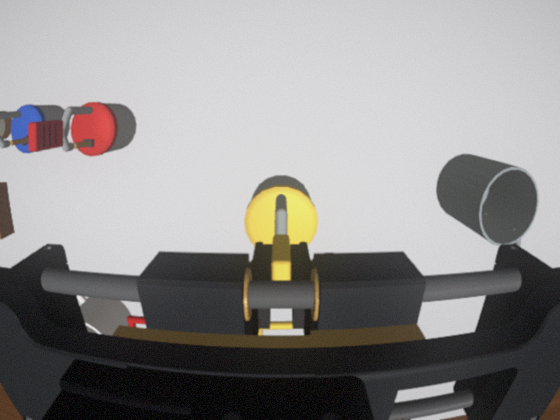

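Call:
step_arm:
  steps:
    - [0,0,-0.02,0,0,-0.03,1]
    - [0,0,-0.02,0,0,-0.03,1]
    - [0,0,-0.02,0,0,-0.03,1]

```text
time_s: 3.67
position: [0.5389, 0.2852, 0.2328]
tcp_rot: [[-0.997, -0.08, 0.001], [-0.08, 0.997, 0.0], [-0.001, 0.0, -1.0]]
force: [-0.3, 0.5, -2.5]
opening: 0.113
grasp_force: 30.0
```

```bash
python3 - <<'E'
from h import *
a=np.radians(4.6);d=np.array([np.cos(a),np.sin(a)])
b=np.array([.602,.2903])
for k in(-.03,.012): step([*(b+k*d),.231],4.6)
print(read_state()["position"])
E
```

```text
step [-0.111, 0.0, 0.006] [0.0, 0.001, 0.0] mm 33.0
step [-0.251, 0.0, 0.006] [0.0, 0.001, 0.0] mm 75.0
[0.53888393 0.28517293 0.23278573]
```

Call:
step_arm:
  steps:
    - [-0.09,0,0.006,0,0,0,1]
    - [-0.12,0,0.006,0,0,0,1]
    - [-0.15,0,0.006,0,0,0,1]
    - [-0.18,0,0.006,0,0,0,1]
    - [-0.21,0,0.006,0,0,0,1]
    - [-0.24,0,0.006,0,0,0,1]
    - [-0.24,0,0.006,0,0,0,1]
    - [-0.24,0,0.006,0,0,0,1]

```text
time_s: 4.33
position: [0.6076, 0.2906, 0.2305]
tcp_rot: [[-0.997, -0.081, -0.008], [-0.081, 0.997, -0.001], [0.008, -0.001, -1.0]]
force: [-5.3, -0.8, 1.6]
opening: 0.111
grasp_force: 30.0
```

```bash
python3 - <<'E'
from h import *
t=capture("scene");cv2.imwrite("pics/s3.png",cv2.resize(t["image"][150:280,280:420,::-1],None,fx=4,fy=4,interpolation=cv2.INTER_CUBIC))
E
```

```text
(no output)
```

View pics/s3.png

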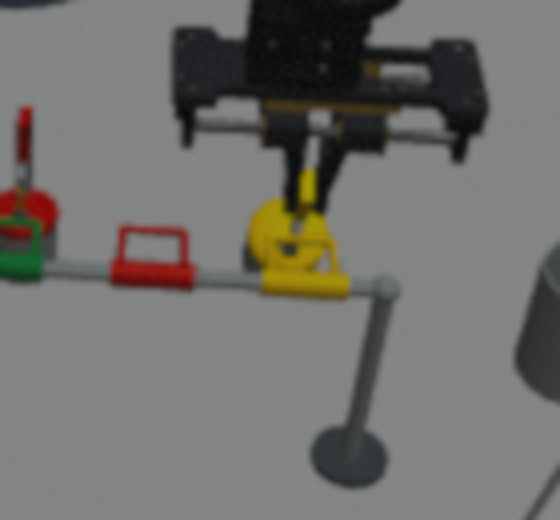

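```bash
python3 e.py yellow .0694; python3 - <<'E'
from h import *
c=capture("top")
print(blobs(mask(c["image"],"yellow",120,50)))
i=c["image"][170:260,150:240,::-1]
a=cv2.resize(i,None,fx=4,fy=4,interpolation=cv2.INTER_CUBIC)
w=capture("wrist")["image"][150:340,200:360,::-1];w=cv2.resize(w,None,fx=2.6,fy=2.6,interpolation=cv2.INTER_CUBIC)
H=max(a.shape[0],w.shape[0]);o=np.zeros((H,a.shape[1]+w.shape[1],3),np.uint8);o[:a.shape[0],:a.shape[1]]=a;o[:w.shape[0],a.shape[1]:]=w
cv2.imwrite("pics/c4.png",o)
E
```

```text
[ 246  127   74   48 1995] lid fit 0.5585 0.2883 r 0.0251 rel TCP tool x,y [0.0491 0.0017] | on .17: [[0.5503 0.2891]]
[250 229  22  26 189] lid fit 0.6203 0.2773 r 0.0119 rel TCP tool x,y [-0.0116 -0.0143] | on .17: [[0.6087 0.2756]]
[290 229  31  25 234] lid fit 0.6177 0.3094 r 0.014 rel TCP tool x,y [-0.0117  0.0179] | on .17: [[0.6053 0.3101]]
[274 260  16  18 149] lid fit 0.6408 0.2942 r 0.0081 rel TCP tool x,y [-0.0334  0.0009] | on .17: [[0.6292 0.2934]]
[0.6076 0.2906 0.2305] 4.6
[([191, 212, 13, 20, 187], [196.6, 221.0])]
```

View pics/c4.png

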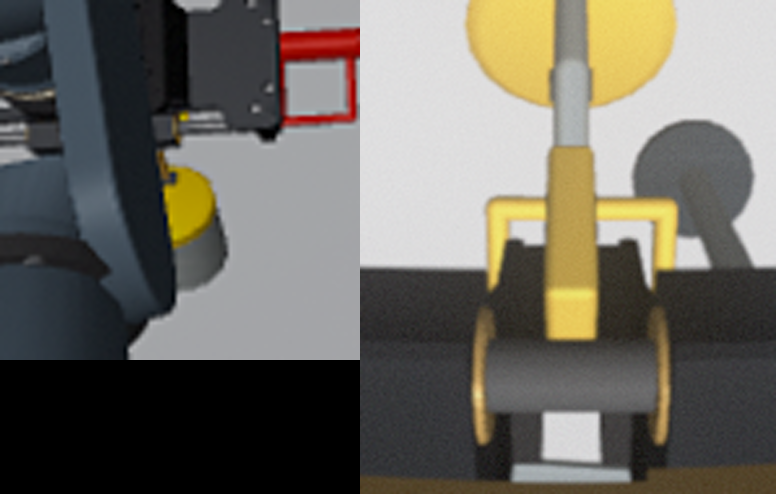

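Call:
step_arm:
  steps:
    - [0.06,0,0,0,0,0,1]
    - [0.12,0,0,0,0,0,1]
    - [0.2,0,-0.02,0,0,0,1]
    - [0.3,0,-0.05,0,0,0,1]
    - [0.4,0,-0.1,0,0,0,1]
    - [0.4,0,-0.1,0,0,0,1]
    - [0.4,0,-0.1,0,0,0,1]

```text
time_s: 5.12
position: [0.49, 0.2816, 0.2621]
tcp_rot: [[-0.997, -0.082, 0.002], [-0.082, 0.997, 0.001], [-0.002, 0.0, -1.0]]
force: [0.3, 0.9, -1.8]
opening: 0.111
grasp_force: 30.0
```

```bash
cat > tilt.py <<'E'
import sys
from h import *
s=read_state();c=capture("wrist");m=mask(c["image"],sys.argv[1],130,50)
R=np.array(s["tcp_rot"]);P=np.array(s["position"])
for b,ce in blobs(m,600):
    u=np.array([b[0]+b[2]/2,b[1]+b[3]/2]);o,v=rays(c,u,s);o=R.T@(o-P);v=R.T@v[0]
    best=[]
    for th in np.radians(np.arange(-60,61,1)):
        g=np.array([0,0,-.003])+.0745*np.array([np.sin(th),0,np.cos(th)])-o
        best.append((np.linalg.norm(np.cross(g[[0,2]],v[[0,2]])),np.degrees(th)))
    print(b,ce,"tilt",min(best), P.round(4))
E
python3 tilt.py yellow
```

```text
[247, 127, 73, 51, 1981] [285.9, 149.5] tilt (np.float64(0.0003665499624232564), np.float64(49.0)) [0.49   0.2816 0.2621]tilt.py:10: DeprecationWarning: Arrays of 2-dimensional vectors are deprecated. Use arrays of 3-dimensional vectors instead. (deprecated in NumPy 2.0)
  best.append((np.linalg.norm(np.cross(g[[0,2]],v[[0,2]])),np.degrees(th)))
```

Call:
step_arm:
  steps:
    - [0.1,0,0,0,-1,0,1]
    - [0.1,0,0,0,-1,0,1]
    - [0.1,0,0,0,-1,0,1]
    - [0.1,0,0,0,-1,0,1]
    - [0.1,0,0,0,-1,0,1]
    - [0.1,0,0,0,-1,0,1]
    - [0.1,0,0,0,-1,0,1]
    - [0.1,0,0,0,-1,0,1]

```text
time_s: 5.83
position: [0.4665, 0.2709, 0.2634]
tcp_rot: [[-0.767, -0.052, 0.639], [-0.058, 0.998, 0.012], [-0.639, -0.028, -0.769]]
force: [0.9, -1.0, -1.6]
opening: 0.115
grasp_force: 30.0
```

```bash
python3 tilt.py yellow 2>/dev/null; python3 - <<'E'
from h import *
t=capture("scene");cv2.imwrite("pics/s5.png",cv2.resize(t["image"][100:260,240:400,::-1],None,fx=3,fy=3,interpolation=cv2.INTER_CUBIC))
E
```

```text
[242, 130, 79, 63, 2468] [277.3, 162.0] tilt (np.float64(0.0003760403065383097), np.float64(42.0)) [0.4665 0.2709 0.2634]
```

View pics/s5.png

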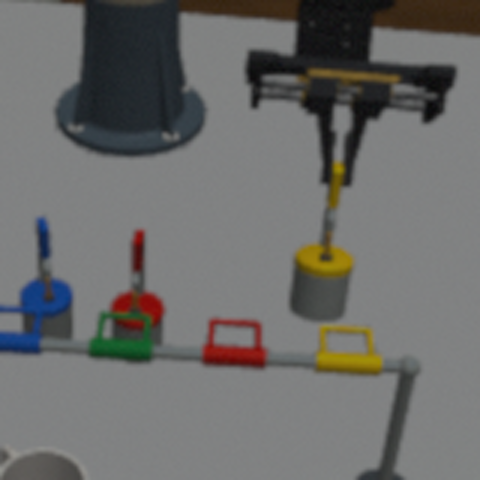

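Call:
step_arm:
  steps:
    - [0.08,0.003,0.1,0,0,0,1]
    - [0.16,0.007,0.2,0,0,0,1]
    - [0.2,0.009,0.24,0,0,0,1]
    - [0.23,0.01,0.275,0,0,0,1]
    - [0.245,0.011,0.295,0,0,0,1]
    - [0.245,0.011,0.295,0,0,0,1]
    - [0.245,0.011,0.295,0,0,0,1]

```text
time_s: 6.52
position: [0.4778, 0.2879, 0.1829]
tcp_rot: [[-0.802, -0.042, 0.596], [-0.058, 0.998, -0.009], [-0.594, -0.042, -0.803]]
force: [0.0, 0.3, -1.3]
opening: 0.11
grasp_force: 30.0
```

```bash
python3 tilt.py yellow 2>/dev/null; python3 - <<'E'
from h import *
s=read_state();print(np.array(s["tcp_rot"]).T@[0,0,-1])
E
```

```text
[243, 130, 78, 63, 2900] [281.6, 160.5] tilt (np.float64(0.0003625245321625531), np.float64(42.0)) [0.4778 0.2879 0.1829]
[0.59459876 0.04180963 0.80293479]
```

```bash
python3 - <<'E'
from h import *
s=read_state();R=np.array(s["tcp_rot"]);print(np.round(s["joint_positions"],1));
for d in([.06,0,0],[.06,0,-.03]):print((R.T@d/.3).round(3))
E
```

```text
[ 27.9  28.  116.5 -81.9  16.9  11.3]
[-0.16  -0.008  0.119]
[-0.101 -0.004  0.199]
```

Call:
step_arm:
  steps:
    - [-0.1,0,-0.07,0,0.2,0,1]
    - [-0.1,0,-0.07,0,0.4,0,1]
    - [-0.1,0,-0.07,0,0.4,0,1]
    - [-0.1,0,-0.07,0,0.4,0,1]
    - [-0.1,0,-0.07,0,0.4,0,1]

```text
time_s: 6.98
position: [0.4903, 0.2822, 0.2155]
tcp_rot: [[-0.897, -0.011, 0.442], [-0.045, 0.997, -0.067], [-0.44, -0.08, -0.894]]
force: [1.1, -0.4, -2.0]
opening: 0.11
grasp_force: 30.0
```

```bash
python3 tilt.py yellow 2>/dev/null; python3 - <<'E'
from h import *
s=read_state();R=np.array(s["tcp_rot"]);print(np.round(s["joint_positions"],1));print(R.T@[0,0,-1],R.round(2))
E
```

```text
[243, 130, 78, 63, 3006] [281.7, 159.7] tilt (np.float64(0.0002982414347503688), np.float64(42.0)) [0.4903 0.2822 0.2155]
[ 25.8  24.2 106.6 -30.   30.  -42.1]
[0.4426815  0.07452403 0.89357666] [[-0.9  -0.01  0.44]
 [-0.04  1.   -0.06]
 [-0.44 -0.07 -0.89]]
```

Call:
step_arm:
  steps:
    - [0.05,0.008,0.1,0,0,0,1]
    - [0.09,0.014,0.17,0,0,0,1]
    - [0.1,0.016,0.2,0,0,0,1]
    - [0.1,0.016,0.2,0,0,0,1]
    - [0.11,0.019,0.223,0,0,0,1]
    - [0.11,0.019,0.223,0,0,0,1]

```text
time_s: 7.53
position: [0.4973, 0.2833, 0.1466]
tcp_rot: [[-0.888, -0.012, 0.46], [-0.046, 0.997, -0.064], [-0.458, -0.078, -0.886]]
force: [-2.0, -3.2, 26.5]
opening: 0.111
grasp_force: 30.0
```

```bash
python3 tilt.py yellow 2>/dev/null; python3 - <<'E'
from h import *
s=read_state();R=np.array(s["tcp_rot"]);print(np.round(s["joint_positions"],1));print(R.T@[0,0,-1],R.round(2))
E
```

```text
[241, 141, 81, 61, 3036] [280.7, 169.7] tilt (np.float64(0.0001454802854065837), np.float64(35.0)) [0.4973 0.2833 0.1466]
[ 25.8  31.9 110.  -46.6  20.8 -24.4]
[0.45724223 0.07814289 0.8859025 ] [[-0.89 -0.01  0.46]
 [-0.05  1.   -0.06]
 [-0.46 -0.08 -0.89]]
```

Call:
step_arm:
  steps:
    - [0,0,-0.01,0,0,0,0.5]
    - [0,0,-0.02,0,0,0,0.2]
    - [0,0,-0.02,0,0,0,0]
    - [0,0,-0.1,0,0,0,0]
    - [0,0,-0.22,0,0,0,0]
    - [0,0,-0.35,0,0,0,0]
    - [0,0,-0.35,0,0,0,0]

```text
time_s: 8.17
position: [0.444, 0.2904, 0.2381]
tcp_rot: [[-0.892, -0.011, 0.451], [-0.044, 0.997, -0.063], [-0.449, -0.076, -0.89]]
force: [1.2, 0.5, 0.5]
opening: 0.48
grasp_force: 0.0
```

```bash
python3 - <<'E'
from h import *
step([.47,.285,.28],4.6)
c=capture("scene");print(blobs(mask(c["image"],"yellow",130,50)))
b=[x for x in blobs(mask(c["image"],"yellow",130,50)) if 300<x[1][0]<400]
for x in b: print(x, onplane(c,x[1],.134)[0].round(3),onplane(c,x[1],.066)[0].round(3))
E
```

```text
step [-0.139, -0.029, -0.084] [-0.116, 0.591, -0.064] mm 50.0
[([507, 128, 53, 71, 2120], [535.8, 162.2]), ([346, 188, 3, 13, 24], [346.8, 192.6]), ([336, 208, 31, 16, 282], [350.5, 216.1])]
([346, 188, 3, 13, 24], [346.8, 192.6]) [0.488 0.272 0.134] [0.402 0.276 0.066]
([336, 208, 31, 16, 282], [350.5, 216.1]) [0.591 0.287 0.134] [0.515 0.292 0.066]
```

Standing at about (0.49, 0.272). Straighten the tool above it.

Call:
step_arm:
  steps:
    - [-0.139,-0.029,-0.084,-0.116,0.591,-0.064,0]
    - [-0.139,-0.029,-0.084,-0.116,0.591,-0.064,0]
    - [-0.139,-0.029,-0.084,-0.116,0.591,-0.064,0]
    - [-0.139,-0.029,-0.084,-0.116,0.591,-0.064,0]
    - [-0.139,-0.029,-0.084,-0.116,0.591,-0.064,0]
    - [-0.139,-0.029,-0.084,-0.116,0.591,-0.064,0]
    - [-0.139,-0.029,-0.084,-0.116,0.591,-0.064,0]

```text
time_s: 8.8
position: [0.4712, 0.2827, 0.2726]
tcp_rot: [[-0.997, -0.075, -0.009], [-0.075, 0.997, -0.007], [0.009, -0.006, -1.0]]
force: [-0.0, 0.0, 0.4]
opening: 0.5
grasp_force: 0.0
```

```bash
python3 w.py yellow w6; python3 - <<'E'
from h import *
print(np.round(read_state()["joint_positions"],1))
E
```

```text
[246, 184, 48, 47, 918] [266.5, 208.0] z.154 [0.469  0.2707] z.064 [0.4944 0.2681]
[260, 226, 11, 24, 213] [265.0, 237.0] z.154 [0.4945 0.271 ] z.064 [0.5289 0.2685]
[ 19.5  22.9  91.   -0.2  66.8 -74.8]
```

View pics/w6.png

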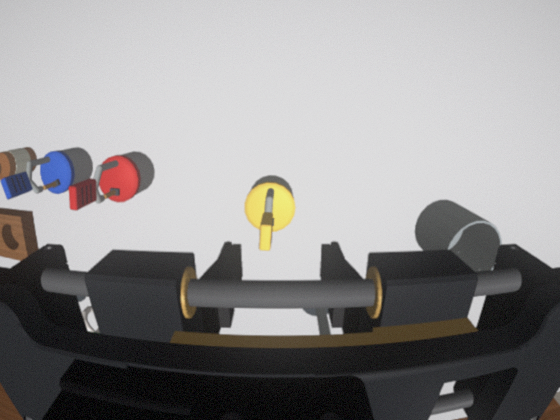

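Call:
step_arm:
  steps:
    - [-0.078,-0.048,0,0,0,1,-0.4]
    - [-0.078,-0.048,0,0,0,1,-0.4]
    - [-0.078,-0.048,0,0,0,1,-0.4]
    - [-0.078,-0.048,0,0,0,1,-0.4]
    - [-0.078,-0.048,0,0,0,1,-0.4]
    - [-0.078,-0.048,0,0,0,1,-0.4]
    - [-0.078,-0.048,0,0,0,1,-0.4]

```text
time_s: 9.43
position: [0.4934, 0.2714, 0.2736]
tcp_rot: [[-0.758, 0.653, -0.009], [0.653, 0.758, -0.006], [0.002, -0.01, -1.0]]
force: [-0.4, -0.6, -0.3]
opening: 0.703
grasp_force: 0.0
```

Call:
step_arm:
  steps:
    - [0,0,0,0,0,1,-0.4]
    - [0,0,0,0,0,1,-0.4]
    - [0,0,0,0,0,1,-0.4]
    - [0,0,0,0,0,1,-0.4]
    - [0,0,0,0,0,1,-0.4]
    - [0,0,0,0,0,1,-0.4]
    - [0,0,0,0,0,1,-0.4]
    - [0,0,0,0,0,1,-0.4]

```text
time_s: 10.1
position: [0.4934, 0.2715, 0.2737]
tcp_rot: [[-0.079, 0.997, -0.009], [0.997, 0.079, -0.006], [-0.005, -0.009, -1.0]]
force: [-0.5, -0.0, 0.7]
opening: 0.699
grasp_force: 0.0
```

```bash
python3 w.py yellow w7; python3 - <<'E'
from h import *
step([.4945,.27,.142],94.6)
E
```

```text
[260, 162, 49, 36, 846] [285.1, 180.1] z.154 [0.4942 0.2972] z.064 [0.4961 0.279 ]
[461, 172, 16, 64, 461] [468.5, 202.7] z.154 [0.6642 0.2929] z.064 [0.7256 0.2732]
[415, 174, 45, 54, 364] [430.6, 200.1] z.154 [0.623  0.2916] z.064 [0.67   0.2715]
[271, 206, 27, 11, 225] [283.8, 211.0] z.154 [0.4953 0.2712] z.064 [0.4976 0.2439]
step [-0.003, 0.006, 0.439] [-0.011, 0.006, -0.0] mm 132.0
```

Call:
step_arm:
  steps:
    - [-0.001,0.006,0.2,-0.011,0.006,0,-0.4]
    - [-0.001,0.006,0.438,-0.011,0.006,0,-0.4]
    - [-0.001,0.006,0.438,-0.011,0.006,0,-0.4]
    - [-0.001,0.006,0.438,-0.011,0.006,0,-0.4]
    - [-0.001,0.006,0.438,-0.011,0.006,0,0.2]
    - [-0.001,0.006,0.438,-0.011,0.006,0,1]
    - [-0.001,0.006,0.438,-0.011,0.006,0,1]
    - [-0.001,0.006,0.438,-0.011,0.006,0,1]

```text
time_s: 10.82
position: [0.4979, 0.2713, 0.1458]
tcp_rot: [[-0.079, 0.997, 0.006], [0.997, 0.079, 0.003], [0.002, 0.006, -1.0]]
force: [-1.1, -0.1, 0.5]
opening: 0.476
grasp_force: 0.0
```

Call:
step_arm:
  steps:
    - [0,0,0,0,0,0,1]
    - [0,0,0,0,0,0,1]
    - [0,0,-0.05,0,0,0,1]
    - [0,0,-0.15,0,0,0,1]
    - [0,0,-0.29,0,0,0,1]
    - [0,0,-0.29,0,0,0,1]
    - [0,0,-0.29,0,0,0,1]

```text
time_s: 11.4
position: [0.4978, 0.271, 0.2332]
tcp_rot: [[-0.078, 0.997, 0.008], [0.997, 0.078, 0.003], [0.003, 0.008, -1.0]]
force: [-0.1, -0.2, -1.9]
opening: 0.275
grasp_force: 30.0
```

```bash
cat > go.py <<'E'
# go.py bx by yaw off : numbers to the pre-approach, at-gate and inside poses, bar at dz above mid
import sys
from h import *
bx,by,yw,off=map(float,sys.argv[1:5]);dz=.008
a=np.radians(yw);d=np.array([np.cos(a),np.sin(a)]);b=np.array([bx,by])
for k,z in((-.045,dz),(.006,dz),(.006,.026)):step([*(b+k*d),.17-z+off],yw+90)
s=read_state();print(np.round(s["position"],4),s["opening"],s["grasp_force"])
E
python3 go.py .602 .2903 4.6 .066; python3 e.py yellow .066
```

```text
step [0.036, 0.201, 0.019] [0.01, -0.003, -0.003] mm 62.0
step [0.037, 0.371, 0.02] [0.01, -0.003, -0.003] mm 112.0
step [0.037, 0.371, 0.08] [0.01, -0.003, -0.003] mm 114.0
[0.4978 0.271  0.2332] 0.27459134455537565 29.995338496405566
[477 181  21  73 613] lid fit 0.6658 0.2905 r 0.0311 rel TCP tool x,y [0.0062 0.1691] | on .17: [[0.6538 0.2963]]
[ 245  184   74   59 2617] lid fit 0.4989 0.2782 r 0.0258 rel TCP tool x,y [0.007  0.0017] | on .17: [[0.4983 0.2868]]
[428 184  51  62 498] lid fit 0.6311 0.2907 r 0.0309 rel TCP tool x,y [0.0091 0.1344] | on .17: [[0.6145 0.2955]]
[259 275  46   6 205] lid fit 0.5026 0.2317 r 0.0171 rel TCP tool x,y [-0.0396  0.0017] | on .17: [[0.5003 0.2394]]
[0.4978 0.271  0.2332] -85.5
```

Call:
step_arm:
  steps:
    - [0.034,0.1,0.005,0.01,0,0,1]
    - [0.034,0.201,0.005,0.01,0,0,1]
    - [0.034,0.201,0.005,0.01,0,0,1]
    - [0.034,0.201,0.005,0.01,0,0,1]
    - [0.034,0.201,0.005,0.01,0,0,1]

```text
time_s: 11.87
position: [0.5536, 0.2847, 0.2265]
tcp_rot: [[-0.078, 0.997, -0.013], [0.997, 0.078, -0.001], [-0.0, -0.013, -1.0]]
force: [-0.6, 0.6, -3.0]
opening: 0.271
grasp_force: 30.0
```

```bash
python3 go.py .602 .2903 4.6 .0695; python3 e.py yellow .0695
```

```text
step [0.006, 0.012, -0.017] [-0.016, 0.0, -0.003] mm 6.0
step [0.006, 0.182, -0.019] [-0.016, 0.0, -0.003] mm 55.0
step [0.006, 0.183, 0.041] [-0.016, 0.0, -0.003] mm 56.0
[0.5536 0.2847 0.2265] 0.27058075572249457 29.99535866349106
[ 245  184   74   58 2597] lid fit 0.5529 0.29 r 0.0263 rel TCP tool x,y [ 0.0054 -0.0003] | on .17: [[0.5528 0.3022]]
[419 196  19  59 642] lid fit 0.6646 0.2934 r 0.024 rel TCP tool x,y [0.     0.1113] | on .17: [[0.6516 0.3032]]
[356 199  60  54 445] lid fit 0.6298 0.291 r 0.0287 rel TCP tool x,y [0.0003 0.0764] | on .17: [[0.6122 0.3069]]
[258 275  46   6 209] lid fit 0.5562 0.2426 r 0.0173 rel TCP tool x,y [-0.0422 -0.0008] | on .17: [[0.5545 0.2565]]
[0.5536 0.2847 0.2265] -85.5
```

Call:
step_arm:
  steps:
    - [0.006,0,0,0,0,0,1]
    - [0.006,0,0,0,0,0,1]
    - [0.006,0,0,0,0,0,1]

```text
time_s: 12.17
position: [0.5545, 0.2873, 0.2287]
tcp_rot: [[-0.079, 0.997, -0.008], [0.997, 0.079, 0.0], [0.001, -0.008, -1.0]]
force: [-0.2, 0.2, -0.9]
opening: 0.269
grasp_force: 30.0
```

```bash
cat > eye.py <<'E'
import sys
from h import *
# wrist camera view from the side: eye loop -> front bar at z .17
s=read_state();c=capture("wrist");m=mask(c["image"],sys.argv[1],130,50)
P=np.array(s["position"])
for b,ce in blobs(m,100):
    if b[0]<300 : continue
    q=np.array([[b[0]+x,y] for x in(1,2,3,4,5,6) for y in range(b[1],b[1]+b[3]) if m[y,b[0]+x]])
    w=onplane(c,q,.17,s);print(b,"left edge mean",w.mean(0).round(4),"y range",w[:,1].min().round(4),w[:,1].max().round(4))
E
python3 eye.py yellow; python3 go.py .602 .2903 4.6 .0695
```

```text
[416, 198, 18, 54, 595] left edge mean [0.6494 0.2991 0.17  ] y range 0.2851 0.3208
[353, 202, 59, 51, 432] left edge mean [0.6029 0.2991 0.17  ] y range 0.2811 0.315
step [-0.002, 0.008, -0.009] [-0.009, -0.001, -0.002] mm 4.0
step [-0.002, 0.178, -0.01] [-0.009, -0.001, -0.002] mm 53.0
step [-0.002, 0.178, 0.05] [-0.009, -0.001, -0.002] mm 55.0
[0.5548 0.2872 0.2288] 0.26983813100679105 29.995602904673433
```

Call:
step_arm:
  steps:
    - [0,0.05,-0.01,-0.009,0,0,1]
    - [0,0.085,-0.01,-0.009,0,0,1]
    - [0,0.12,-0.01,-0.009,0,0,1]
    - [0,0.15,-0.01,-0.009,0,0,1]
    - [0,0.18,-0.01,-0.009,0,0,1]
    - [0,0.18,-0.01,-0.009,0,0,1]
    - [0,0.18,-0.01,-0.009,0,0,1]

```text
time_s: 12.8
position: [0.6096, 0.2913, 0.2313]
tcp_rot: [[-0.078, 0.997, 0.0], [0.997, 0.078, 0.001], [0.001, 0.0, -1.0]]
force: [-1.3, -0.1, -1.7]
opening: 0.273
grasp_force: 30.0
```

```bash
python3 go.py .602 .2903 4.6 .0695; python3 e.py yellow .0695
```

```text
step [-0.002, -0.175, -0.001] [0.001, -0.001, -0.003] mm 53.0
step [-0.001, -0.005, -0.001] [0.001, -0.001, -0.003] mm 2.0
step [-0.001, -0.005, 0.059] [0.001, -0.001, -0.003] mm 18.0
[0.6096 0.2913 0.2313] 0.27256233853667045 29.995490539599814
[245 183  65  54 888] lid fit 0.6061 0.3034 r 0.025 rel TCP tool x,y [ 0.0123 -0.0025] | on .17: [[0.6004 0.3137]]
[332 196  20  73 914] lid fit 0.6538 0.2894 r 0.0283 rel TCP tool x,y [-0.0053  0.044 ] | on .17: [[0.6487 0.3025]]
[267 200  61  40 429] lid fit 0.621 0.2977 r 0.0247 rel TCP tool x,y [0.0055 0.0119] | on .17: [[0.6122 0.3101]]
[ 274  207   45   35 1140] lid fit 0.6197 0.2947 r 0.0186 rel TCP tool x,y [0.0026 0.0104] | on .17: [[0.6174 0.3022]]
[259 275  46   6 220] lid fit 0.6139 0.2499 r 0.0173 rel TCP tool x,y [-0.0416  0.0011] | on .17: [[0.6115 0.2608]]
[0.6096 0.2913 0.2313] -85.5
```

Call:
step_arm:
  steps:
    - [0,0.007,0,0,0,0,1]
    - [0,0.007,0.02,0,0,0,1]
    - [0,0.005,0.04,0,0,0,1]
    - [0,0.003,0.06,0,0,0,1]
    - [0,0.003,0.06,0,0,0,1]
    - [0,0.003,0.06,0,0,0,1]

```text
time_s: 13.35
position: [0.6117, 0.2923, 0.2203]
tcp_rot: [[-0.078, 0.997, 0.008], [0.997, 0.078, 0.003], [0.003, 0.008, -1.0]]
force: [-4.0, -0.1, 24.0]
opening: 0.276
grasp_force: 29.8
```

```bash
python3 e.py yellow .0695|tail -1; python3 - <<'E'
from h import *
w=capture("wrist")["image"][140:330,200:400,::-1];cv2.imwrite("pics/c8.png",cv2.resize(w,None,fx=3,fy=3,interpolation=cv2.INTER_CUBIC))
E
```

```text
[0.6117 0.2923 0.2203] -85.5
```

View pics/c8.png

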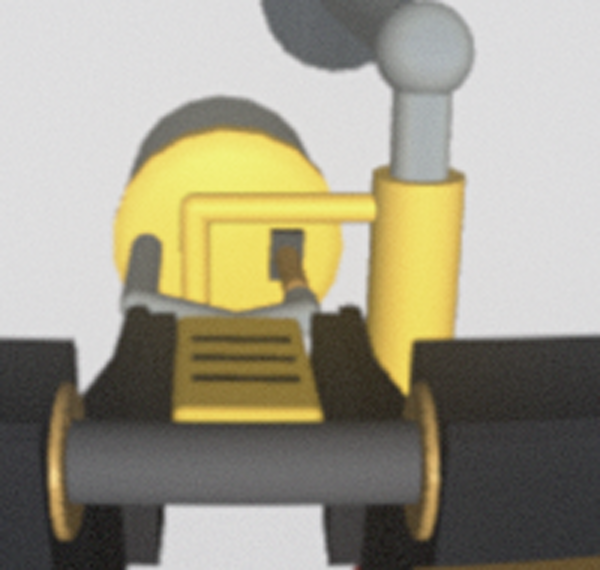

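Call:
step_arm:
  steps:
    - [0,-0.006,-0.012,0,0,0,1]
    - [0,-0.006,-0.012,0,0,0,0.2]
    - [0,-0.006,-0.012,0,0,0,-0.2]
    - [0,-0.006,-0.012,0,0,0,-0.2]
    - [0,-0.006,-0.06,0,0,0,-0.2]
    - [0,-0.006,-0.15,0,0,0,-0.2]
    - [0,-0.006,-0.27,0,0,0,-0.2]
    - [0,-0.006,-0.27,0,0,0,-0.2]

```text
time_s: 14.12
position: [0.6117, 0.2924, 0.3008]
tcp_rot: [[-0.078, 0.997, 0.012], [0.997, 0.078, 0.004], [0.004, 0.012, -1.0]]
force: [0.7, -0.2, 1.8]
opening: 0.589
grasp_force: 0.0
```

```bash
cat > st.py <<'E'
from h import *
# status from fixed cameras: blobs by colour in world, at plausible heights
for n in("scene","top"):
    c=capture(n)
    for col in("yellow","red","blue"):
        for b,ce in blobs(mask(c["image"],col,130,50),12):
            p=onplane(c,ce,.2)[0];q=onplane(c,ce,.134)[0];r=onplane(c,ce,.066)[0]
            if .3<q[0]<.75 and -.5<q[1]<.5: print(n,col,b,"z.2",p[:2].round(3),"z.134",q[:2].round(3),"z.066",r[:2].round(3))
E
python3 st.py; python3 -c "
from h import *
step([.472,.08,.28],90)"
```

```text
scene yellow [343, 194, 24, 37, 337] z.2 [0.674 0.292] z.134 [0.601 0.298] z.066 [0.526 0.304]
scene red [285, 177, 3, 13, 29] z.2 [0.554 0.096] z.134 [0.47  0.084] z.066 [0.383 0.072]
scene red [277, 197, 7, 7, 35] z.2 [0.634 0.095] z.134 [0.558 0.083] z.066 [0.478 0.07 ]
scene red [286, 198, 8, 11, 57] z.2 [0.635 0.12 ] z.134 [0.558 0.11 ] z.066 [0.479 0.1  ]
scene red [279, 207, 8, 3, 20] z.2 [0.662 0.106] z.134 [0.588 0.095] z.066 [0.512 0.083]
scene red [308, 207, 21, 15, 159] z.2 [0.678 0.2  ] z.134 [0.605 0.197] z.066 [0.531 0.195]
scene blue [253, 173, 3, 13, 30] z.2 [0.552 0.005] z.134 [ 0.467 -0.016] z.066 [ 0.38  -0.037]
scene blue [233, 194, 31, 23, 307] z.2 [0.668 0.016] z.134 [ 0.594 -0.004] z.066 [ 0.518 -0.024]
top yellow [177, 181, 3, 13, 30] z.2 [0.633 0.307] z.134 [0.647 0.324] z.066 [0.662 0.341]
top yellow [184, 180, 20, 36, 384] z.2 [0.604 0.269] z.134 [0.616 0.283] z.066 [0.628 0.298]
top red [217, 177, 23, 24, 246] z.2 [0.637 0.19 ] z.134 [0.652 0.198] z.066 [0.667 0.207]
top red [264, 249, 21, 21, 330] z.2 [0.469 0.081] z.134 [0.471 0.081] z.066 [0.473 0.081]
top blue [300, 172, 24, 24, 271] z.2 [ 0.65  -0.005] z.134 [ 0.666 -0.011] z.066 [ 0.681 -0.018]
top blue [302, 252, 22, 21, 333] z.2 [ 0.464 -0.004] z.134 [ 0.466 -0.011] z.066 [ 0.468 -0.018]
step [-0.667, -0.511, 0.049] [0.004, -0.002, 0.1] mm 252.0
```

Call:
step_arm:
  steps:
    - [-0.667,-0.511,0.049,0,0,0.1,-0.4]
    - [-0.667,-0.511,0.049,0,0,0.1,-0.4]
    - [-0.667,-0.511,0.049,0,0,0.1,-0.4]
    - [-0.667,-0.511,0.049,0,0,0.1,-0.4]
    - [-0.667,-0.511,0.049,0,0,0.1,-0.4]
    - [-0.667,-0.511,0.049,0,0,0.1,-0.4]
    - [-0.667,-0.511,0.049,0,0,0.1,-0.4]
    - [-0.667,-0.511,0.049,0,0,0.1,-0.4]

```text
time_s: 14.88
position: [0.4687, 0.0784, 0.2778]
tcp_rot: [[0.004, 1.0, -0.005], [1.0, -0.004, 0.001], [0.001, -0.005, -1.0]]
force: [0.3, 0.2, 0.6]
opening: 0.7
grasp_force: 0.0
```

```bash
cat > tab.py <<'E'
# tab.py col : tab top face (z .154) from the wrist picture: its far edge from camera is face; rectangle of the tab blob
import sys
from h import *
s=read_state();c=capture("wrist");m=mask(c["image"],sys.argv[1],130,50);P=np.array(s["position"])
n,l,st,ce=cv2.connectedComponentsWithStats(m)
for i in range(1,n):
    if st[i][4]<60: continue
    ys,xs=np.where(l==i)
    for z in(.154,.064):
        q=onplane(c,np.c_[xs,ys],z,s)[:,:2]
        (cc,wh,_)=r=cv2.minAreaRect((q*1e3).astype(np.float32));bx=cv2.boxPoints(r)
        e=[bx[1]-bx[0],bx[2]-bx[1]];e=max(e,key=np.linalg.norm);e=e*np.sign(e[0])
        print(st[i].tolist(),"z",z,"c mm",np.round(cc,1),"size",np.round(wh,1),"long yaw",np.degrees(np.arctan2(e[1],e[0])).round(1),"mean",q.mean(0).round(4))
print(P.round(4),s["opening"])
E
python3 tab.py red
```

```text
[451, 50, 58, 65, 1783] z 0.154 c mm [649.3 199.8] size [63.8 61.1] long yaw 4.8 mean [0.656  0.1997]
[451, 50, 58, 65, 1783] z 0.064 c mm [711.  215.2] size [85.7 82.1] long yaw 4.8 mean [0.72  0.215]
[262, 156, 49, 53, 1487] z 0.154 c mm [472.8 102. ] size [43.7 39.5] long yaw 89.9 mean [0.4734 0.1046]
[262, 156, 49, 53, 1487] z 0.064 c mm [473.8  83.7] size [58.7 53.1] long yaw 89.9 mean [0.4746 0.0872]
[0.4687 0.0784 0.2778] 0.7004883825825208
```

Call:
step_arm:
  steps:
    - [0.014,0.015,0.2,0,0,0,-0.4]
    - [0.014,0.015,0.443,0,0,0,-0.4]
    - [0.014,0.015,0.443,0,0,0,-0.4]
    - [0.014,0.015,0.443,0,0,0,-0.4]
    - [0.014,0.015,0.443,0,0,0,0.2]
    - [0.014,0.015,0.443,0,0,0,1]
    - [0.014,0.015,0.443,0,0,0,1]
    - [0.014,0.015,0.443,0,0,0,1]

```text
time_s: 15.6
position: [0.4773, 0.0843, 0.1487]
tcp_rot: [[-0.0, 1.0, 0.005], [1.0, 0.0, 0.001], [0.001, 0.005, -1.0]]
force: [0.4, -0.1, 0.1]
opening: 0.483
grasp_force: 0.0
```

Call:
step_arm:
  steps:
    - [0,0,0,0,0,0,1]
    - [0,0,0,0,0,0,1]
    - [0,0,0,0,0,0,1]

```text
time_s: 15.85
position: [0.4755, 0.0841, 0.1476]
tcp_rot: [[0.0, 1.0, 0.001], [1.0, -0.0, 0.001], [0.001, 0.001, -1.0]]
force: [-2.8, -0.5, 6.3]
opening: 0.273
grasp_force: 29.7
```

Call:
step_arm:
  steps:
    - [0,0,-0.05,0,0,0,1]
    - [0,0,-0.15,0,0,0,1]
    - [0,0,-0.295,0,0,0,1]
    - [0,0,-0.295,0,0,0,1]
    - [0,0,-0.295,0,0,0,1]

```text
time_s: 16.27
position: [0.4771, 0.0839, 0.2375]
tcp_rot: [[0.0, 1.0, 0.007], [1.0, -0.0, 0.001], [0.001, 0.007, -1.0]]
force: [-0.7, -0.5, -1.8]
opening: 0.268
grasp_force: 29.7
```

```bash
python3 go.py .608 .1904 4.6 .069; python3 e.py red .069
```

```text
step [0.343, 0.286, 0.024] [0.009, -0.0, -0.103] mm 134.0
step [0.357, 0.456, 0.025] [0.009, -0.0, -0.103] mm 174.0
step [0.357, 0.455, 0.085] [0.009, -0.0, -0.103] mm 175.0
[0.4771 0.0839 0.2375] 0.26832950485025175 29.716879409970716
[ 466   49   63   75 2346] lid fit 0.651 0.1992 r 0.0419 rel TCP tool x,y [0.1154 0.1738] | on .17: [[0.6426 0.1965]]
[ 242  185   76   63 3276] lid fit 0.4772 0.087 r 0.0276 rel TCP tool x,y [0.0031 0.    ] | on .17: [[0.4774 0.0969]]
[ 257  250   49   30 1118] lid fit 0.4783 0.0505 r 0.0204 rel TCP tool x,y [-0.0334  0.0012] | on .17: [[0.4779 0.0599]]
[0.4771 0.0839 0.2375] -90.0
```

Call:
step_arm:
  steps:
    - [0.12,0.1,0.01,0.009,0,-0.05,1]
    - [0.24,0.2,0.01,0.009,0,-0.1,1]
    - [0.336,0.28,0.01,0.009,0,-0.103,1]
    - [0.336,0.28,0.01,0.009,0,-0.103,1]
    - [0.336,0.28,0.01,0.009,0,-0.103,1]
    - [0.336,0.28,0.01,0.009,0,-0.103,1]
    - [0.336,0.28,0.01,0.009,0,-0.103,1]
    - [0.336,0.28,0.01,0.009,0,-0.103,1]

```text
time_s: 16.98
position: [0.5579, 0.1836, 0.2312]
tcp_rot: [[-0.079, 0.997, -0.01], [0.997, 0.079, -0.0], [0.001, -0.01, -1.0]]
force: [0.5, 0.5, -2.3]
opening: 0.271
grasp_force: 30.0
```

```bash
python3 eye.py red; python3 go.py .608 .1890 4.6 .0716
```

```text
[357, 191, 84, 67, 2059] left edge mean [0.6101 0.1944 0.17  ] y range 0.1766 0.2163
step [0.004, 0.016, -0.007] [-0.012, -0.001, -0.001] mm 5.0
step [0.005, 0.186, -0.008] [-0.012, -0.001, -0.001] mm 56.0
step [0.005, 0.187, 0.052] [-0.012, -0.001, -0.001] mm 58.0
[0.5583 0.1837 0.2316] 0.2686007348894499 29.98874353710562
```

Call:
step_arm:
  steps:
    - [0.005,0.03,-0.008,-0.011,0,0,1]
    - [0.005,0.065,-0.008,-0.011,0,0,1]
    - [0.005,0.1,-0.008,-0.011,0,0,1]
    - [0.005,0.13,-0.008,-0.011,0,0,1]
    - [0.005,0.16,-0.008,-0.011,0,0,1]
    - [0.005,0.194,-0.008,-0.011,0,0,1]
    - [0.005,0.194,-0.008,-0.011,0,0,1]
    - [0.005,0.194,-0.008,-0.011,0,0,1]

```text
time_s: 17.7
position: [0.6184, 0.1908, 0.2341]
tcp_rot: [[-0.08, 0.997, 0.003], [0.997, 0.08, 0.001], [0.001, 0.003, -1.0]]
force: [-0.0, 0.3, -2.4]
opening: 0.27
grasp_force: 30.0
```

```bash
python3 e.py red .0716; python3 go.py .608 .1890 4.6 .0716
```

```text
[ 244  187  108   85 5118] lid fit 0.6349 0.1901 r 0.0433 rel TCP tool x,y [-0.002   0.0165] | on .17: [[0.6312 0.203 ]]
[ 257  251   49   29 1110] lid fit 0.6223 0.156 r 0.0203 rel TCP tool x,y [-0.035   0.0011] | on .17: [[0.6212 0.1684]]
[0.6184 0.1908 0.2341] -85.4
step [-0.004, -0.183, 0.001] [0.003, -0.002, 0.0] mm 55.0
step [-0.004, -0.013, 0.002] [0.003, -0.002, 0.0] mm 4.0
step [-0.004, -0.013, 0.062] [0.003, -0.002, 0.0] mm 19.0
[0.6177 0.1909 0.2341] 0.2703316481070739 29.988774661906064
```

Call:
step_arm:
  steps:
    - [0,-0.02,0,0,0,0,1]
    - [0,-0.024,0.02,0,0,0,1]
    - [0,-0.024,0.04,0,0,0,1]
    - [0,-0.024,0.055,0,0,0,1]
    - [0,-0.024,0.055,0,0,0,1]

```text
time_s: 18.17
position: [0.6092, 0.1903, 0.216]
tcp_rot: [[-0.081, 0.997, -0.001], [0.997, 0.081, 0.001], [0.001, -0.001, -1.0]]
force: [-0.2, -0.2, -1.6]
opening: 0.271
grasp_force: 30.0
```

```bash
python3 - <<'E'
from h import *
w=capture("wrist")["image"][140:330,200:400,::-1];cv2.imwrite("pics/c9.png",cv2.resize(w,None,fx=2,fy=2,interpolation=cv2.INTER_CUBIC))
E
```

```text
(no output)
```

View pics/c9.png

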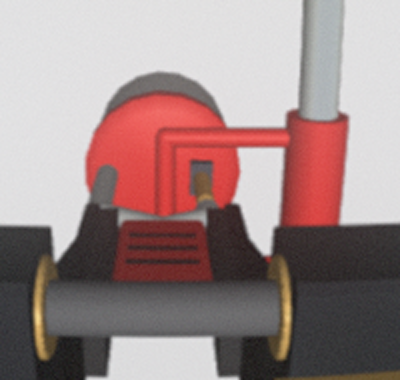

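Call:
step_arm:
  steps:
    - [0,0,0.006,0,0,0,1]
    - [0,0,0.006,0,0,0,0.2]
    - [0,0,0.006,0,0,0,-0.2]
    - [0,0,0.006,0,0,0,-0.2]
    - [0,0,-0.06,0,0,0,-0.2]
    - [0,0,-0.15,0,0,0,-0.2]
    - [0,0,-0.27,0,0,0,-0.2]
    - [0,0,-0.27,0,0,0,-0.2]

```text
time_s: 18.88
position: [0.6143, 0.191, 0.3069]
tcp_rot: [[-0.081, 0.997, 0.017], [0.997, 0.081, 0.004], [0.002, 0.017, -1.0]]
force: [1.9, 0.0, 1.2]
opening: 0.589
grasp_force: 0.0
```

```bash
python3 st.py; python3 -c "
from h import *
step([.466,-.016,.28],117)
s=read_state();print(np.round(s['joint_positions'],1))"
```

```text
scene yellow [343, 195, 24, 36, 345] z.2 [0.673 0.291] z.134 [0.6   0.297] z.066 [0.524 0.304]
scene red [316, 192, 3, 15, 34] z.2 [0.611 0.19 ] z.134 [0.532 0.187] z.066 [0.451 0.184]
scene red [306, 207, 23, 22, 287] z.2 [0.691 0.197] z.134 [0.62  0.195] z.066 [0.546 0.192]
scene blue [253, 173, 3, 13, 29] z.2 [0.55  0.004] z.134 [ 0.466 -0.017] z.066 [ 0.378 -0.038]
scene blue [233, 194, 31, 23, 308] z.2 [0.668 0.016] z.134 [ 0.594 -0.004] z.066 [ 0.519 -0.024]
top yellow [174, 180, 27, 37, 463] z.2 [0.603 0.285] z.134 [0.615 0.301] z.066 [0.627 0.316]
top blue [300, 172, 24, 24, 271] z.2 [ 0.65  -0.005] z.134 [ 0.666 -0.011] z.066 [ 0.681 -0.018]
top blue [302, 252, 22, 21, 333] z.2 [ 0.464 -0.004] z.134 [ 0.466 -0.011] z.066 [ 0.468 -0.018]
step [-0.647, -0.539, 0.066] [0.009, -0.0, -0.497] mm 253.0
[ 7.3 28.3 76.4  0.1 74.8  2.7]
```

Call:
step_arm:
  steps:
    - [-0.647,-0.539,0.066,0.01,0,-0.5,-0.4]
    - [-0.647,-0.539,0.066,0.01,0,-0.5,-0.4]
    - [-0.647,-0.539,0.066,0.01,0,-0.5,-0.4]
    - [-0.647,-0.539,0.066,0.01,0,-0.5,-0.4]
    - [-0.647,-0.539,0.066,0.01,0,-0.5,-0.4]
    - [-0.647,-0.539,0.066,0.01,0,-0.5,-0.4]
    - [-0.647,-0.539,0.066,0.01,0,-0.5,-0.4]
    - [-0.647,-0.539,0.066,0.01,0,-0.5,-0.4]

```text
time_s: 19.65
position: [0.4627, -0.0174, 0.2773]
tcp_rot: [[-0.452, 0.892, -0.009], [0.892, 0.452, 0.0], [0.004, -0.008, -1.0]]
force: [-0.1, 0.1, -0.1]
opening: 0.698
grasp_force: 0.0
```

```bash
python3 tab.py blue; python3 - <<'E'
from h import *
s=read_state();c=capture("wrist")
# edge orientation inside the lid area: tab upper edges vs tool; strongest straight lines
b=max(blobs(mask(c["image"],"blue",130,50),200),key=lambda b:b[0][4] if b[0][0]<330 else 0)[0]
x,y,w,h=b;g=cv2.cvtColor(c["image"],cv2.COLOR_RGB2GRAY)[y-5:y+h+5,x-5:x+w+5]
g=cv2.resize(g,None,fx=4,fy=4,interpolation=cv2.INTER_CUBIC)
L=cv2.HoughLinesP(cv2.Canny(g,40,100),1,np.pi/180,30,minLineLength=35,maxLineGap=6)
for l in (L[:,0] if L is not None else []):
    q=onplane(c,l.reshape(2,2)/4+[x-5,y-5],.15,s)[:,:2];d=(q[1]-q[0])*1e3
    print(np.round(l/4+[x-5,y-5,x-5,y-5],1),np.round(np.linalg.norm(d),1),"yaw",np.degrees(np.arctan(d[1]/d[0])).round(1),q[0].round(3))
E
```

```text
[264, 164, 48, 43, 1153] z 0.154 c mm [458.1   7.2] size [39.8 30.5] long yaw 6.2 mean [0.4564 0.0081]
[264, 164, 48, 43, 1153] z 0.064 c mm [467.9  -7.9] size [53.5 41. ] long yaw 6.2 mean [ 0.4656 -0.0068]
[268, 202, 34, 16, 287] z 0.154 c mm [465.3 -16.9] size [29.8 11.1] long yaw 14.9 mean [ 0.4674 -0.0161]
[268, 202, 34, 16, 287] z 0.064 c mm [477.6 -40.4] size [40.1 14.9] long yaw 14.9 mean [ 0.4804 -0.0394]
[ 0.4627 -0.0174  0.2773] 0.6981637521998864Traceback (most recent call last):
  File "<stdin>", line 5, in <module>
ValueError: too many values to unpack (expected 4)
```

```bash
python3 - <<'E'
from h import *
s=read_state();c=capture("wrist")
m=mask(c["image"],"blue",130,50)[195:225,260:310]
hsv=cv2.cvtColor(c["image"],cv2.COLOR_RGB2HSV)[195:225,260:310,2]
for r in range(5,26): print("".join("%4d"%hsv[r,k] if m[r,k] else "   ." for k in range(6,46)))
E
```

```text
.   .   .   .   .   .   .   .   .   .   .   .   .   .   .   .   .   .   .   .   .   .   .   .   .   .   .   .   .   .   .   .   .   .   .   .   .   . 184   .
   .   .   .   .   .   .   .   .   .   .   .   .   .   .   .   .   .   .   .   .   .   .   .   .   .   .   .   .   .   .   .   .   .   .   .   .   . 183 184   .
 180 183 187 189   .   .   .   .   .   .   .   .   .   .   .   .   .   .   .   .   .   .   .   .   .   .   .   .   .   .   .   .   .   .   .   .   . 182   .   .
 180 189 195 196 187 154   .   .   .   .   .   .   .   .   .   .   .   .   .   .   .   .   .   .   .   .   .   .   .   .   .   .   .   .   .   . 183 185   .   .
   . 183 187 196 187 152   .   .   .   .   .   .   .   .   .   .   .   .   .   .   .   .   .   .   .   .   .   .   .   .   .   . 167 185 183 184 184   .   .   .
   . 174 180 185 183 153   .   .   .   .   .   .   .   .   .   .   .   .   .   .   .   .   .   .   .   .   .   .   .   .   .   . 158 182 186   .   .   .   .   .
   .   .   . 180 173 138   .   .   .   .   .   .   .   .   .   .   .   .   .   .   .   .   .   .   .   .   .   .   .   .   .   . 142 170 
[... 1577 characters left out ...]
 204 207 209 206 202 187   .   .   .   .   .   .   .   .
   .   .   .   .   .   .   .   .   .   .   .   .   .   .   .   .   .   . 186 186 190 190 191 190 197 198 198 200 198 199 199   .   .   .   .   .   .   .   .   .
   .   .   .   .   .   .   .   .   .   .   .   .   .   .   .   .   .   .   .   .   .   .   .   .   .   .   .   .   .   .   .   .   .   .   .   .   .   .   .   .
   .   .   .   .   .   .   .   .   .   .   .   .   .   .   .   .   .   .   .   .   .   .   .   .   .   .   .   .   .   .   .   .   .   .   .   .   .   .   .   .
   .   .   .   .   .   .   .   .   .   .   .   .   .   .   .   .   .   .   .   .   .   .   .   .   .   .   .   .   .   .   .   .   .   .   .   .   .   .   .   .
```

```bash
python3 - <<'E'
from h import *
s=read_state();c=capture("wrist")
p=onplane(c,[[272,211.5],[284.5,212],[297,213]],.154,s);print(p.round(4).tolist())
step([p[1,0],p[1,1],.145],116)
E
```

```text
[[0.4596, -0.0202, 0.154], [0.4691, -0.0157, 0.154], [0.4789, -0.0117, 0.154]]
step [-0.008, 0.012, 0.444] [-0.006, -0.003, 0.027] mm 133.0
```

Call:
step_arm:
  steps:
    - [-0.008,0.015,0.2,0,0,0.05,-0.4]
    - [-0.008,0.015,0.44,0,0,0.05,-0.4]
    - [-0.008,0.015,0.44,0,0,0.05,-0.4]
    - [-0.008,0.015,0.44,0,0,0.05,-0.4]
    - [-0.008,0.015,0.44,0,0,0.05,0.2]
    - [-0.008,0.015,0.44,0,0,0.05,1]
    - [-0.008,0.015,0.44,0,0,0.05,1]
    - [-0.008,0.015,0.44,0,0,0.05,1]

```text
time_s: 20.52
position: [0.4708, -0.0165, 0.1485]
tcp_rot: [[-0.421, 0.907, -0.001], [0.907, 0.421, -0.002], [-0.002, -0.002, -1.0]]
force: [0.4, 0.6, 0.0]
opening: 0.48
grasp_force: 0.0
```

Call:
step_arm:
  steps:
    - [0,0,0,0,0,0,1]
    - [0,0,0,0,0,0,1]
    - [0,0,0,0,0,0,1]

```text
time_s: 20.77
position: [0.4694, -0.0165, 0.1474]
tcp_rot: [[-0.421, 0.907, -0.004], [0.907, 0.421, -0.002], [0.0, -0.004, -1.0]]
force: [-0.5, -0.4, 6.7]
opening: 0.269
grasp_force: 30.0
```

Call:
step_arm:
  steps:
    - [0,0,-0.05,0,0,0,1]
    - [0,0,-0.15,0,0,0,1]
    - [0,0,-0.295,0,0,0,1]
    - [0,0,-0.295,0,0,0,1]
    - [0,0,-0.295,0,0,0,1]

```text
time_s: 21.18
position: [0.471, -0.0167, 0.2371]
tcp_rot: [[-0.42, 0.907, 0.0], [0.907, 0.42, -0.003], [-0.002, -0.001, -1.0]]
force: [0.2, -0.4, -2.5]
opening: 0.275
grasp_force: 30.0
```

```bash
python3 e.py blue .072;python3 go.py .6245 -.0092 4.6 .0716
```

```text
[ 243  185   76   62 3253] lid fit 0.4707 -0.0145 r 0.0279 rel TCP tool x,y [0.0021 0.0007] | on .17: [[ 0.4662 -0.0044]]
[ 257  250   50   31 1104] lid fit 0.4867 -0.0477 r 0.021 rel TCP tool x,y [-0.0347  0.0011] | on .17: [[ 0.482  -0.0384]]
[442 299  41  33 386] lid fit 0.6667 -0.0286 r 0.029 rel TCP tool x,y [-0.0931  0.1726] | on .17: [[ 0.6475 -0.0228]]
[ 0.471  -0.0167  0.2371] -65.1
step [-0.144, 0.338, 0.004] [-0.006, 0.0, 0.45] mm 110.0
step [-0.203, 0.498, 0.003] [-0.006, 0.0, 0.45] mm 161.0
step [-0.203, 0.498, 0.063] [-0.006, 0.0, 0.45] mm 162.0
[ 0.4694 -0.0163  0.2354] 0.2739094765398587 29.960126797668636
```

Call:
step_arm:
  steps:
    - [-0.05,0.12,0.003,-0.006,0,0.15,1]
    - [-0.1,0.24,0.003,-0.006,0,0.3,1]
    - [-0.144,0.335,0.003,-0.006,0,0.45,1]
    - [-0.144,0.335,0.003,-0.006,0,0.45,1]
    - [-0.144,0.335,0.003,-0.006,0,0.45,1]
    - [-0.144,0.335,0.003,-0.006,0,0.45,1]
    - [-0.144,0.335,0.003,-0.006,0,0.45,1]

```text
time_s: 21.82
position: [0.5765, -0.0128, 0.2315]
tcp_rot: [[-0.081, 0.997, -0.007], [0.997, 0.081, 0.001], [0.002, -0.006, -1.0]]
force: [0.6, 0.1, -1.2]
opening: 0.273
grasp_force: 30.0
```

```bash
python3 eye.py blue; python3 go.py .6245 -.0100 4.6 .0714
```

```text
[351, 194, 84, 60, 2023] left edge mean [ 0.6251 -0.0038  0.17  ] y range -0.0201 0.0169
step [-0.003, 0.009, -0.004] [-0.006, -0.002, 0.001] mm 3.0
step [-0.003, 0.179, -0.005] [-0.006, -0.002, 0.001] mm 54.0
step [-0.003, 0.179, 0.055] [-0.006, -0.002, 0.001] mm 56.0
[ 0.5768 -0.0129  0.2321] 0.272043890190745 29.95990649331361
```

Call:
step_arm:
  steps:
    - [-0.003,0.03,-0.006,-0.006,0,0,1]
    - [-0.003,0.065,-0.006,-0.006,0,0,1]
    - [-0.003,0.1,-0.006,-0.006,0,0,1]
    - [-0.003,0.13,-0.006,-0.006,0,0,1]
    - [-0.003,0.16,-0.006,-0.006,0,0,1]
    - [-0.003,0.188,-0.006,-0.006,0,0,1]
    - [-0.003,0.188,-0.006,-0.006,0,0,1]
    - [-0.003,0.188,-0.006,-0.006,0,0,1]

```text
time_s: 22.53
position: [0.6363, -0.0096, 0.2351]
tcp_rot: [[-0.081, 0.997, 0.005], [0.997, 0.081, 0.001], [0.0, 0.005, -1.0]]
force: [-0.3, 0.3, -2.6]
opening: 0.271
grasp_force: 30.0
```

```bash
python3 e.py blue .0714
```

```text
[ 243  185  104   86 5181] lid fit 0.6521 -0.0108 r 0.0428 rel TCP tool x,y [-0.0025  0.0157] | on .17: [[0.6484 0.0033]]
[ 257  249   49   31 1129] lid fit 0.6404 -0.0433 r 0.0208 rel TCP tool x,y [-0.0339  0.0014] | on .17: [[ 0.6395 -0.0322]]
[ 0.6363 -0.0096  0.2351] -85.4
```

Call:
step_arm:
  steps:
    - [0,-0.02,0,0,0,0,1]
    - [0,-0.025,0.02,0,0,0,1]
    - [0,-0.025,0.04,0,0,0,1]
    - [0,-0.025,0.058,0,0,0,1]
    - [0,-0.025,0.058,0,0,0,1]

```text
time_s: 23.0
position: [0.6266, -0.01, 0.2158]
tcp_rot: [[-0.08, 0.997, 0.0], [0.997, 0.08, 0.001], [0.001, 0.0, -1.0]]
force: [-0.4, 0.4, -2.0]
opening: 0.269
grasp_force: 30.0
```

```bash
python3 - <<'E'
from h import *
w=capture("wrist")["image"][140:330,200:400,::-1];cv2.imwrite("pics/c10.png",cv2.resize(w,None,fx=2,fy=2,interpolation=cv2.INTER_CUBIC))
E
python3 eye.py blue
```

```text
(no output)
```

View pics/c10.png

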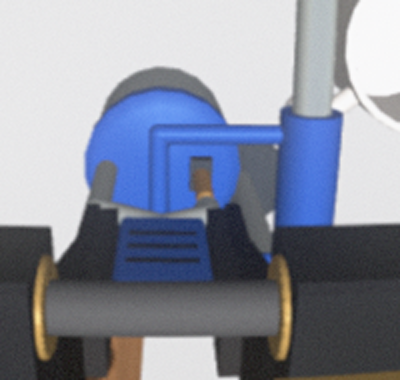

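Call:
step_arm:
  steps:
    - [0,0,0.005,0,0,0,1]
    - [0,0,0.005,0,0,0,0.2]
    - [0,0,0.005,0,0,0,-0.2]
    - [0,0,0.005,0,0,0,-0.2]
    - [0,0,-0.06,0,0,0,-0.2]
    - [0,0,-0.15,0,0,0,-0.2]
    - [0,0,-0.28,0,0,0,-0.2]
    - [0,0,-0.28,0,0,0,-0.2]

```text
time_s: 23.77
position: [0.6317, -0.0108, 0.31]
tcp_rot: [[-0.081, 0.997, 0.019], [0.997, 0.081, -0.002], [-0.004, 0.019, -1.0]]
force: [1.3, -0.9, 1.6]
opening: 0.587
grasp_force: 0.0
```

```bash
python3 st.py; cat > bot.py <<'E'
from h import *
# bottles: black cap in top and scene pictures, and dark holes of the rack
C={n:capture(n) for n in("top","scene")}
for n,c in C.items():
    h=cv2.cvtColor(c["image"],cv2.COLOR_RGB2HSV)
    for nm,m in(("cap",cv2.inRange(h,(0,0,0),(180,255,45))),("amber",cv2.inRange(h,(5,100,50),(18,255,255)))):
        for b,ce in blobs(m,15):
            p=onplane(c,ce,.1 if nm=="cap" else .07)[0];r=onplane(c,ce,.032)[0]
            if .3<p[0]<.7 and -.45<p[1]<.3 and b[4]<3500: print(n,nm,b,ce,"p",p[:2].round(3),"z.032",r[:2].round(3))
E
python3 bot.py
```

```text
scene yellow [343, 195, 24, 36, 344] z.2 [0.673 0.291] z.134 [0.6   0.297] z.066 [0.525 0.304]
scene red [316, 192, 3, 15, 38] z.2 [0.609 0.19 ] z.134 [0.53  0.187] z.066 [0.449 0.183]
scene red [306, 207, 23, 22, 287] z.2 [0.691 0.198] z.134 [0.619 0.195] z.066 [0.546 0.192]
scene blue [233, 187, 22, 37, 325] z.2 [0.695 0.008] z.134 [ 0.624 -0.013] z.066 [ 0.55  -0.034]
top yellow [174, 180, 30, 37, 610] z.2 [0.606 0.28 ] z.134 [0.618 0.295] z.066 [0.631 0.31 ]
top red [217, 177, 28, 39, 585] z.2 [0.612 0.183] z.134 [0.625 0.191] z.066 [0.638 0.198]
top blue [305, 192, 3, 6, 14] z.2 [0.618 0.009] z.134 [0.631 0.004] z.066 [ 0.645 -0.002]
top cap [310, 162, 47, 36, 943] [330.7, 184.0] p [ 0.667 -0.062] z.032 [ 0.683 -0.072]
top cap [293, 222, 44, 13, 226] [309.2, 227.5] p [ 0.553 -0.007] z.032 [ 0.561 -0.013]
top cap [342, 222, 34, 29, 306] [362.2, 236.1] p [ 0.534 -0.141] z.032 [ 0.54  -0.157]
top cap [437, 271, 13, 10, 106] [443.2, 275.4] p [ 0.44  -0.342] z.032 [ 0.439 -0.371]
top cap [407, 274, 13, 10, 94] [413.1, 278.1] p [ 0.431 -0.267] z.032 [ 0.431 -0.291]
top cap [380, 307, 
[... 609 characters left out ...]
, 182, 7, 8, 48] [222.4, 185.6] p [ 0.476 -0.119] z.032 [ 0.393 -0.149]
scene amber [157, 178, 12, 10, 85] [162.7, 182.7] p [ 0.458 -0.333] z.032 [ 0.413 -0.359]
scene amber [180, 179, 11, 10, 83] [185.0, 183.4] p [ 0.449 -0.259] z.032 [ 0.403 -0.281]
scene amber [218, 189, 11, 10, 88] [223.2, 193.5] p [ 0.479 -0.119] z.032 [ 0.435 -0.134]
scene amber [161, 195, 10, 4, 20] [166.1, 196.7] p [ 0.526 -0.295] z.032 [ 0.483 -0.319]
scene amber [183, 195, 10, 5, 21] [187.7, 197.4] p [ 0.517 -0.225] z.032 [ 0.475 -0.246]
scene amber [220, 206, 10, 3, 17] [224.9, 207.4] p [ 0.544 -0.095] z.032 [ 0.503 -0.11 ]
scene amber [137, 209, 80, 31, 1735] [177.1, 224.1] p [ 0.641 -0.215] z.032 [ 0.604 -0.235]
```

```bash
python3 -c "
from h import *
step([.463,-.124,.24],90)
step([.463,-.124,.24],180)"
```

```text
step [-0.335, -0.575, 0.202] [0.003, -0.001, 0.103] mm 209.0
step [-0.335, -0.575, 0.202] [0.003, 0.001, -1.897] mm 209.0
```

Call:
step_arm:
  steps:
    - [-0.15,-0.25,0,0,0,0.1,-0.3]
    - [-0.335,-0.575,0.2,0,0,0.1,-0.3]
    - [-0.335,-0.575,0.2,0,0,0.1,-0.3]
    - [-0.335,-0.575,0.2,0,0,0.1,-0.3]
    - [-0.335,-0.575,0.2,0,0,0.1,-0.3]
    - [-0.335,-0.575,0.2,0,0,0.1,-0.3]
    - [-0.335,-0.575,0.2,0,0,0.1,-0.3]
    - [-0.335,-0.575,0.2,0,0,0.1,-0.3]

```text
time_s: 24.63
position: [0.464, -0.1243, 0.2404]
tcp_rot: [[-0.001, 1.0, 0.003], [1.0, 0.001, 0.002], [0.002, 0.003, -1.0]]
force: [-0.1, 0.2, 0.5]
opening: 0.651
grasp_force: 0.0
```

```bash
cat > wb.py <<'E'
from h import *
s=read_state();c=capture("wrist");P=np.array(s["position"]);R=np.array(s["tcp_rot"]);print(P.round(4))
h=cv2.cvtColor(c["image"],cv2.COLOR_RGB2HSV)
import sys
zc=float(sys.argv[1]) if len(sys.argv)>1 else .1
def fit(b,l,i,z,nm):
    ys,xs=np.where(l==i);hull=cv2.convexHull(np.c_[xs,ys].astype(np.int32))[:,0]
    q=onplane(c,hull,z,s)[:,:2];(x,y),r=cv2.minEnclosingCircle((q*1e3).astype(np.float32))
    if r<45: print(nm,b.tolist(),"circle mm",np.round([x,y,r],1),"rel tool",(R.T@np.array([x/1e3-P[0],y/1e3-P[1],0]))[:2].round(4))
for nm,m,z in(("cap",cv2.inRange(h,(0,0,0),(180,255,60)),zc),("amber",cv2.inRange(h,(5,100,40),(20,255,255)),.06)):
    n,l,st,ce=cv2.connectedComponentsWithStats(m)
    for i in range(1,n):
        if 100<st[i][4]<4000 and st[i][1]+st[i][3]<300: fit(st[i],l,i,z,nm)
E
python3 wb.py; python3 bot.py | grep amber; python3 - <<'E'
from h import *
c=capture("top");h=cv2.cvtColor(c["image"],cv2.COLOR_RGB2HSV)
w=h[200:240,345:445];print(w[20,::4].tolist())
c=capture("wrist");cv2.imwrite("pics/z.png",c["image"][:,:,::-1])
E
```

```text
[ 0.464  -0.1243  0.2404]
cap [333, 243, 47, 38, 878] circle mm [ 540.7 -184.1   28.3] rel tool [-0.0598  0.0766]
cap [186, 260, 44, 20, 428] circle mm [ 392.3 -195.2   22.6] rel tool [-0.0708 -0.0718]
amber [259, 176, 38, 32, 500] circle mm [ 462.1 -124.8   20. ] rel tool [-0.0004 -0.0019]
top amber [350, 205, 89, 31, 1377] [399.9, 216.0] p [ 0.592 -0.248] z.032 [ 0.597 -0.261]
top amber [372, 229, 13, 3, 36] [378.2, 230.0] p [ 0.554 -0.19 ] z.032 [ 0.558 -0.201]
top amber [346, 258, 15, 16, 110] [351.5, 265.4] p [ 0.46 -0.12] z.032 [ 0.461 -0.127]
scene amber [157, 178, 12, 10, 86] [162.8, 182.7] p [ 0.458 -0.333] z.032 [ 0.413 -0.359]
scene amber [180, 179, 11, 10, 82] [185.1, 183.4] p [ 0.449 -0.258] z.032 [ 0.403 -0.28 ]
scene amber [218, 189, 11, 10, 88] [223.2, 193.5] p [ 0.479 -0.119] z.032 [ 0.435 -0.134]
scene amber [161, 194, 10, 5, 22] [166.1, 196.5] p [ 0.525 -0.295] z.032 [ 0.482 -0.319]
scene amber [183, 195, 10, 5, 20] [187.7, 197.2] p [ 0.516 -0.226] z.032 [ 0.474 -0.246]
scene amber [220, 206, 10, 3, 17] [224.9, 207.4] p [ 0.544 -0.095] z.032 [ 0.503 -0.11 ]
scene amber [137, 209, 80, 31, 1731] [177.1, 224.1] p [ 0.641 -0.215] z.032 [ 0.604 -0.235]
[[113, 7, 156], [9, 15, 122], [16, 165, 110], [15, 167, 90], [130, 64, 12], [110, 33, 46], [111, 38, 47], [108, 28, 45], [105, 34, 45], [114, 28, 45], [111, 40, 45], [115, 33, 46], [104, 76, 37], [106, 71, 47], [107, 70, 51], [104, 78, 62], [13, 104, 76], [14, 164, 104], [15, 164, 104], [15, 164, 104], [15, 167, 104], [14, 170, 48], [16, 166, 106], [15, 168, 105], [105, 7, 155]]
```

Call:
step_arm:
  steps:
    - [-0.002,-0.006,0.2,0,0,0,-0.3]
    - [-0.002,-0.006,0.48,0,0,0,-0.3]
    - [-0.002,-0.006,0.48,0,0,0,-0.3]
    - [-0.002,-0.006,0.48,0,0,0,-0.3]
    - [-0.002,-0.006,0.48,0,0,0,0.1]
    - [-0.002,-0.006,0.48,0,0,0,1]
    - [-0.002,-0.006,0.48,0,0,0,1]
    - [-0.002,-0.006,0.48,0,0,0,1]

```text
time_s: 25.55
position: [0.464, -0.1252, 0.0986]
tcp_rot: [[-0.003, 1.0, 0.007], [1.0, 0.003, -0.001], [-0.001, 0.007, -1.0]]
force: [-0.6, 0.4, 0.6]
opening: 0.43
grasp_force: 0.0
```

Call:
step_arm:
  steps:
    - [0,0,0,0,0,0,1]
    - [0,0,0,0,0,0,1]
    - [0,0,0,0,0,0,1]

```text
time_s: 25.8
position: [0.4628, -0.125, 0.0983]
tcp_rot: [[-0.002, 1.0, 0.005], [1.0, 0.002, -0.001], [-0.001, 0.005, -1.0]]
force: [-2.1, -0.3, 7.1]
opening: 0.301
grasp_force: 29.9
```

Call:
step_arm:
  steps:
    - [0,0,-0.1,0,0,0,1]
    - [0,0,-0.2,0,0,0,1]
    - [0,0,-0.3,0,0,0,1]
    - [0,0,-0.3,0,0,0,1]
    - [0,0,-0.3,0,0,0,1]
    - [0,0,-0.3,0,0,0,1]

```text
time_s: 26.3
position: [0.4616, -0.1245, 0.1867]
tcp_rot: [[-0.002, 1.0, 0.003], [1.0, 0.002, 0.001], [0.001, 0.003, -1.0]]
force: [-0.8, -0.1, -1.4]
opening: 0.299
grasp_force: 29.9
```

```bash
cat > hole.py <<'E'
# rack from a picture: brown wood mask, rectangle and hole fits on z=.032 plane
import sys
from h import *
n=sys.argv[1] if len(sys.argv)>1 else "top"
s=read_state();c=capture(n);h=cv2.cvtColor(c["image"],cv2.COLOR_RGB2HSV)
m=cv2.inRange(h,(8,100,60),(20,255,255))
N,l,st,ce=cv2.connectedComponentsWithStats(m);i=1+np.argmax(st[1:,4]);r=(l==i).astype(np.uint8)
print(st[i].tolist())
v=h[...,2];x,y,w,hh=st[i][:4]
cs,hi=cv2.findContours(r,cv2.RETR_CCOMP,cv2.CHAIN_APPROX_NONE)
for k,q in enumerate(cs):
    q=q[:,0]
    if len(q)<15: continue
    p=onplane(c,q,.032,s)[:,:2]*1e3
    if hi[0][k][3]<0: rr=cv2.minAreaRect(p.astype(np.float32));print("rack",np.round(rr[0],1),np.round(rr[1],1),round(rr[2],1))
    else: (a,b),rad=cv2.minEnclosingCircle(p.astype(np.float32));print("hole",np.round([a,b,rad],1),q.mean(0).round(1))
vw=np.median(v[r>0]);print("V",vw,np.percentile(v[r>0],[2,5,10,50]))
E
python3 hole.py top; python3 hole.py scene; python3 wb.py | head -1
```

```text
[351, 205, 88, 30, 1755]
rack [ 587.6 -245.7] [ 79.8 236.6] 1.1
hole [ 590.4 -331.4   22.4] [427.6 218.2]
hole [ 590.2 -251.2   22.3] [398.9 217.2]
V 104.0 [ 69.  79.  95. 104.]
[137, 209, 79, 26, 1288]
rack [ 602.3 -240.8] [101.5 236. ] 0.7
hole [ 640.3 -304.3   14.5] [151.7 229.2]
hole [ 581.3 -157.5   18.7] [203.  222.2]
hole [ 590.4 -242.2   23.4] [176.7 220. ]
hole [ 590.4 -320.3   22.1] [152.9 217.3]
V 91.0 [60. 61. 63. 91.]
[ 0.4611 -0.1243  0.1858]
```

```bash
python3 -c "
from h import *
step([.5861,-.1677,.17],91.1)"
```

```text
step [-0.146, 0.416, 0.052] [0.0, -0.003, -0.022] mm 133.0
```

Call:
step_arm:
  steps:
    - [-0.05,0.14,0.02,0,0,-0.02,1]
    - [-0.1,0.28,0.05,0,0,-0.02,1]
    - [-0.146,0.416,0.05,0,0,-0.02,1]
    - [-0.146,0.416,0.05,0,0,-0.02,1]
    - [-0.146,0.416,0.05,0,0,-0.02,1]
    - [-0.146,0.416,0.05,0,0,-0.02,1]
    - [-0.146,0.416,0.05,0,0,-0.02,1]

```text
time_s: 27.03
position: [0.585, -0.1673, 0.1708]
tcp_rot: [[-0.018, 1.0, -0.001], [1.0, 0.018, 0.003], [0.003, -0.001, -1.0]]
force: [-0.3, 0.2, -1.4]
opening: 0.303
grasp_force: 30.0
```

```bash
python3 hole.py wrist; python3 wb.py .17; python3 -c "
from h import *
step([.5861,-.1677,.17],91.1)"
```

```text
[239, 159, 90, 102, 6361]
rack [ 587.8 -173. ] [77.8 94.2] 0.7
hole [ 553.7 -132.9    3.2] [244.8 166.3]
V 156.0 [107. 115. 134. 156.]
[ 0.585  -0.1673  0.1713]
cap [224, 243, 115, 40, 3227] circle mm [ 585.5 -167.    27.9] rel tool [0.0003 0.0005]
step [-0.001, 0.003, 0.006] [0.001, -0.003, -0.002] mm 2.0
```

Call:
step_arm:
  steps:
    - [0,0.005,0.06,0,0,0,1]
    - [0,0.005,0.1,0,0,0,1]
    - [0,0.005,0.125,0,0,0,1]
    - [0,0.005,0.15,0,0,0,1]
    - [0,0.005,0.165,0,0,0,1]
    - [0,0.005,0.165,0,0,0,1]

```text
time_s: 27.63
position: [0.588, -0.1679, 0.1216]
tcp_rot: [[-0.018, 1.0, 0.001], [1.0, 0.018, 0.002], [0.002, 0.001, -1.0]]
force: [-0.6, -0.7, -2.3]
opening: 0.298
grasp_force: 30.0
```

Call:
step_arm:
  steps:
    - [0,0,0.02,0,0,0,1]
    - [0,0,0.04,0,0,0,1]
    - [0,0,0.055,0,0,0,1]
    - [0,0,0.062,0,0,0,1]
    - [0,0,0.065,0,0,0,1]
    - [0,0,0.065,0,0,0,1]

```text
time_s: 28.13
position: [0.5887, -0.1682, 0.103]
tcp_rot: [[-0.018, 1.0, 0.003], [1.0, 0.018, 0.001], [0.001, 0.003, -1.0]]
force: [1.2, -0.3, -2.7]
opening: 0.299
grasp_force: 30.0
```

Call:
step_arm:
  steps:
    - [0,0,0.003,0,0,0,0.3]
    - [0,0,0.003,0,0,0,0]
    - [0,0,0.003,0,0,0,-0.3]
    - [0,0,-0.1,0,0,0,-0.3]
    - [0,0,-0.24,0,0,0,-0.3]
    - [0,0,-0.45,0,0,0,-0.3]
    - [0,0,-0.45,0,0,0,-0.3]

```text
time_s: 28.72
position: [0.5906, -0.1693, 0.2437]
tcp_rot: [[-0.018, 1.0, 0.011], [1.0, 0.018, -0.003], [-0.003, 0.011, -1.0]]
force: [1.3, 0.2, -0.1]
opening: 0.633
grasp_force: 0.0
```

```bash
python3 wb.py .076; python3 bot.py | grep -v top.cap; python3 -c "
from h import *
step([.434,-.265,.24],90)"
```

```text
[ 0.5906 -0.1693  0.2437]
cap [188, 252, 43, 29, 709] circle mm [ 516.9 -246.1   29.1] rel tool [-0.0754 -0.0751]
cap [332, 256, 43, 24, 520] circle mm [ 672.7 -246.3   27.5] rel tool [-0.0784  0.0807]
top amber [350, 205, 35, 30, 773] [365.9, 219.7] p [ 0.58  -0.159] z.032 [ 0.585 -0.168]
top amber [434, 218, 5, 5, 15] [436.3, 220.1] p [ 0.583 -0.343] z.032 [ 0.588 -0.359]
scene cap [194, 205, 8, 9, 58] [197.3, 208.8] p [ 0.597 -0.163] z.032 [ 0.525 -0.196]
scene amber [157, 178, 12, 10, 86] [162.8, 182.7] p [ 0.458 -0.333] z.032 [ 0.413 -0.359]
scene amber [180, 180, 11, 9, 57] [184.4, 184.5] p [ 0.455 -0.258] z.032 [ 0.41  -0.281]
scene amber [161, 195, 10, 4, 20] [166.1, 196.7] p [ 0.526 -0.295] z.032 [ 0.483 -0.319]
scene amber [183, 195, 10, 5, 21] [187.7, 197.4] p [ 0.517 -0.225] z.032 [ 0.475 -0.246]
scene amber [137, 209, 80, 31, 1652] [176.0, 224.0] p [ 0.641 -0.219] z.032 [ 0.604 -0.239]
step [-0.311, -0.525, 0.001] [0.012, 0.003, 0.023] mm 183.0
```

Call:
step_arm:
  steps:
    - [-0.311,-0.525,0,0.012,0,0.023,-0.3]
    - [-0.311,-0.525,0,0.012,0,0.023,-0.3]
    - [-0.311,-0.525,0,0.012,0,0.023,-0.3]
    - [-0.311,-0.525,0,0.012,0,0.023,-0.3]
    - [-0.311,-0.525,0,0.012,0,0.023,-0.3]
    - [-0.311,-0.525,0,0.012,0,0.023,-0.3]
    - [-0.311,-0.525,0,0.012,0,0.023,-0.3]

```text
time_s: 29.45
position: [0.4316, -0.2644, 0.2366]
tcp_rot: [[0.003, 1.0, -0.008], [1.0, -0.003, 0.003], [0.003, -0.008, -1.0]]
force: [0.3, 0.3, 0.1]
opening: 0.649
grasp_force: 0.0
```

```bash
python3 wb.py
```

```text
[ 0.4316 -0.2644  0.2366]
cap [0, 0, 25, 45, 898] circle mm [123.5 -46.   35.4] rel tool [ 0.2175 -0.3088]
cap [434, 91, 31, 27, 593] circle mm [ 584.1 -168.2   16.6] rel tool [0.0966 0.1522]
cap [333, 255, 43, 25, 542] circle mm [ 502.  -328.    23.1] rel tool [-0.0634  0.0705]
cap [187, 265, 23, 14, 160] circle mm [ 349.4 -332.1   12.2] rel tool [-0.068 -0.082]
amber [264, 179, 39, 31, 526] circle mm [ 432.8 -267.1   20. ] rel tool [-0.0027  0.0012]
amber [273, 251, 37, 28, 560] circle mm [ 440.9 -343.4   20.6] rel tool [-0.079   0.0095]
```

Call:
step_arm:
  steps:
    - [-0.008,0.002,0.2,0,0,0,-0.3]
    - [-0.008,0.002,0.465,0,0,0,-0.3]
    - [-0.008,0.002,0.465,0,0,0,-0.3]
    - [-0.008,0.002,0.465,0,0,0,-0.3]
    - [-0.008,0.002,0.465,0,0,0,0.1]
    - [-0.008,0.002,0.465,0,0,0,1]
    - [-0.008,0.002,0.465,0,0,0,1]
    - [-0.008,0.002,0.465,0,0,0,1]

```text
time_s: 30.17
position: [0.4338, -0.2672, 0.0997]
tcp_rot: [[-0.001, 1.0, -0.003], [1.0, 0.001, -0.002], [-0.002, -0.003, -1.0]]
force: [-0.0, 0.4, -0.3]
opening: 0.43
grasp_force: 0.0
```

Call:
step_arm:
  steps:
    - [0,0,0,0,0,0,1]
    - [0,0,0,0,0,0,1]
    - [0,0,0,0,0,0,1]

```text
time_s: 30.42
position: [0.4329, -0.2673, 0.0996]
tcp_rot: [[0.0, 1.0, -0.004], [1.0, -0.0, -0.001], [-0.001, -0.004, -1.0]]
force: [-0.8, -0.8, 4.1]
opening: 0.298
grasp_force: 30.0
```

Call:
step_arm:
  steps:
    - [0,0,-0.1,0,0,0,1]
    - [0,0,-0.2,0,0,0,1]
    - [0,0,-0.3,0,0,0,1]
    - [0,0,-0.3,0,0,0,1]
    - [0,0,-0.3,0,0,0,1]
    - [0,0,-0.3,0,0,0,1]

```text
time_s: 30.92
position: [0.4322, -0.2663, 0.1878]
tcp_rot: [[0.001, 1.0, -0.007], [1.0, -0.001, 0.001], [0.001, -0.007, -1.0]]
force: [-0.4, 0.7, -2.3]
opening: 0.301
grasp_force: 30.0
```

```bash
python3 -c "
from h import *
step([.588,-.2455,.17],91.1)"
```

```text
step [0.069, 0.52, 0.056] [-0.009, -0.002, -0.025] mm 158.0
```

Call:
step_arm:
  steps:
    - [0.02,0.14,0.02,-0.009,0,-0.02,1]
    - [0.04,0.28,0.05,-0.009,0,-0.02,1]
    - [0.055,0.4,0.05,-0.009,0,-0.02,1]
    - [0.069,0.52,0.05,-0.009,0,-0.02,1]
    - [0.069,0.52,0.05,-0.009,0,-0.02,1]
    - [0.069,0.52,0.05,-0.009,0,-0.02,1]
    - [0.069,0.52,0.05,-0.009,0,-0.02,1]

```text
time_s: 31.5
position: [0.587, -0.2451, 0.1698]
tcp_rot: [[-0.016, 1.0, -0.004], [1.0, 0.016, 0.004], [0.004, -0.004, -1.0]]
force: [-1.2, -0.4, -0.5]
opening: 0.301
grasp_force: 30.0
```

```bash
python3 -c "
from h import *
step([.588,-.2455,.125],91.1)"
```

```text
step [-0.002, 0.004, 0.149] [-0.005, -0.005, -0.004] mm 45.0
```

Call:
step_arm:
  steps:
    - [-0.001,0.002,0.06,0,0,0,1]
    - [-0.001,0.002,0.1,0,0,0,1]
    - [-0.001,0.002,0.125,0,0,0,1]
    - [-0.001,0.002,0.15,0,0,0,1]
    - [-0.001,0.002,0.16,0,0,0,1]
    - [-0.001,0.002,0.16,0,0,0,1]

```text
time_s: 32.0
position: [0.5885, -0.2462, 0.1232]
tcp_rot: [[-0.015, 1.0, -0.001], [1.0, 0.015, 0.002], [0.002, -0.001, -1.0]]
force: [-0.8, 0.2, -1.2]
opening: 0.296
grasp_force: 30.0
```

In the bore (base at 24 mm, no push back). Continue home.

Call:
step_arm:
  steps:
    - [0,0,0.02,0,0,0,1]
    - [0,0,0.04,0,0,0,1]
    - [0,0,0.055,0,0,0,1]
    - [0,0,0.062,0,0,0,1]
    - [0,0,0.066,0,0,0,1]
    - [0,0,0.066,0,0,0,1]

```text
time_s: 32.5
position: [0.5893, -0.2462, 0.104]
tcp_rot: [[-0.015, 1.0, 0.0], [1.0, 0.015, 0.001], [0.001, 0.0, -1.0]]
force: [-0.6, 1.3, -1.2]
opening: 0.297
grasp_force: 30.0
```

Call:
step_arm:
  steps:
    - [0,0,0.001,0,0,0,0.3]
    - [0,0,0.001,0,0,0,0]
    - [0,0,0.001,0,0,0,-0.3]
    - [0,0,-0.1,0,0,0,-0.3]
    - [0,0,-0.24,0,0,0,-0.3]
    - [0,0,-0.45,0,0,0,-0.3]
    - [0,0,-0.45,0,0,0,-0.3]

```text
time_s: 33.08
position: [0.5915, -0.2478, 0.2452]
tcp_rot: [[-0.015, 1.0, 0.009], [1.0, 0.015, -0.004], [-0.004, 0.008, -1.0]]
force: [0.4, -1.1, 0.6]
opening: 0.635
grasp_force: 0.0
```

```bash
python3 -c "
from h import *
step([.441,-.343,.24],90)"; python3 bot.py | grep scene
```

```text
step [-0.309, -0.507, 0.014] [0.011, 0.005, 0.02] mm 178.0
scene cap [169, 202, 8, 9, 59] [172.6, 206.1] p [ 0.598 -0.24 ] z.032 [ 0.525 -0.28 ]
scene cap [194, 205, 8, 9, 58] [197.3, 208.8] p [ 0.597 -0.163] z.032 [ 0.525 -0.196]
scene amber [157, 178, 12, 10, 85] [162.6, 182.7] p [ 0.458 -0.334] z.032 [ 0.413 -0.359]
scene amber [161, 194, 10, 5, 22] [166.2, 196.5] p [ 0.525 -0.295] z.032 [ 0.482 -0.319]
scene amber [137, 209, 80, 31, 1566] [176.0, 223.9] p [ 0.641 -0.219] z.032 [ 0.604 -0.239]
```

Call:
step_arm:
  steps:
    - [-0.309,-0.507,0.014,0.011,0,0.02,-0.3]
    - [-0.309,-0.507,0.014,0.011,0,0.02,-0.3]
    - [-0.309,-0.507,0.014,0.011,0,0.02,-0.3]
    - [-0.309,-0.507,0.014,0.011,0,0.02,-0.3]
    - [-0.309,-0.507,0.014,0.011,0,0.02,-0.3]
    - [-0.309,-0.507,0.014,0.011,0,0.02,-0.3]
    - [-0.309,-0.507,0.014,0.011,0,0.02,-0.3]

```text
time_s: 33.77
position: [0.4384, -0.3417, 0.2346]
tcp_rot: [[0.002, 1.0, -0.008], [1.0, -0.002, 0.002], [0.002, -0.008, -1.0]]
force: [-0.2, -0.8, 0.0]
opening: 0.648
grasp_force: 0.0
```

```bash
python3 wb.py
```

```text
[ 0.4384 -0.3417  0.2346]
cap [0, 0, 19, 14, 125] circle mm [ 133.2 -102.6   19.6] rel tool [ 0.2383 -0.3058]
cap [377, 2, 6, 43, 119] circle mm [ 522.8 -178.3   20. ] rel tool [0.1636 0.084 ]
cap [427, 9, 32, 29, 696] circle mm [ 583.7 -169.7   17.8] rel tool [0.1723 0.1448]
cap [430, 91, 32, 27, 653] circle mm [ 585.8 -246.    16.7] rel tool [0.096  0.1471]
cap [186, 261, 44, 19, 371] circle mm [ 366.7 -411.7   22.1] rel tool [-0.0702 -0.0716]
cap [333, 261, 43, 19, 352] circle mm [ 508.2 -409.7   21.5] rel tool [-0.0679  0.0699]
amber [265, 178, 40, 31, 525] circle mm [ 441.1 -343.4   20. ] rel tool [-0.0017  0.0026]
amber [157, 270, 10, 25, 125] circle mm [ 302.5 -443.2   16.7] rel tool [-0.1019 -0.1357]
```

Call:
step_arm:
  steps:
    - [-0.006,0.006,0.2,0,0,0,-0.3]
    - [-0.006,0.006,0.46,0,0,0,-0.3]
    - [-0.006,0.006,0.46,0,0,0,-0.3]
    - [-0.006,0.006,0.46,0,0,0,-0.3]
    - [-0.006,0.006,0.46,0,0,0,0.1]
    - [-0.006,0.006,0.46,0,0,0,1]
    - [-0.006,0.006,0.46,0,0,0,1]
    - [-0.006,0.006,0.46,0,0,0,1]

```text
time_s: 34.48
position: [0.441, -0.3439, 0.0988]
tcp_rot: [[-0.001, 1.0, -0.005], [1.0, 0.001, -0.002], [-0.002, -0.005, -1.0]]
force: [-0.2, 0.3, 0.5]
opening: 0.433
grasp_force: 0.0
```

Call:
step_arm:
  steps:
    - [0,0,0,0,0,0,1]
    - [0,0,0,0,0,0,1]
    - [0,0,0,0,0,0,1]

```text
time_s: 34.73
position: [0.4403, -0.3439, 0.0986]
tcp_rot: [[0.001, 1.0, -0.005], [1.0, -0.001, -0.002], [-0.002, -0.005, -1.0]]
force: [1.3, 1.5, 5.5]
opening: 0.3
grasp_force: 30.0
```

Call:
step_arm:
  steps:
    - [0,0,-0.1,0,0,0,1]
    - [0,0,-0.2,0,0,0,1]
    - [0,0,-0.3,0,0,0,1]
    - [0,0,-0.3,0,0,0,1]
    - [0,0,-0.3,0,0,0,1]
    - [0,0,-0.3,0,0,0,1]

```text
time_s: 35.23
position: [0.4394, -0.3426, 0.1865]
tcp_rot: [[0.001, 1.0, -0.009], [1.0, -0.001, 0.002], [0.002, -0.009, -1.0]]
force: [0.1, 0.8, -1.7]
opening: 0.297
grasp_force: 30.0
```

```bash
python3 -c "
from h import *
step([.590,-.324,.17],91.1)"
```

```text
step [0.062, 0.503, 0.051] [-0.011, -0.002, -0.025] mm 153.0
```

Call:
step_arm:
  steps:
    - [0.02,0.14,0.02,-0.009,0,-0.02,1]
    - [0.04,0.28,0.045,-0.009,0,-0.02,1]
    - [0.05,0.4,0.045,-0.009,0,-0.02,1]
    - [0.062,0.503,0.045,-0.009,0,-0.02,1]
    - [0.062,0.503,0.045,-0.009,0,-0.02,1]
    - [0.062,0.503,0.045,-0.009,0,-0.02,1]
    - [0.062,0.503,0.045,-0.009,0,-0.02,1]

```text
time_s: 35.82
position: [0.5892, -0.3236, 0.1699]
tcp_rot: [[-0.016, 1.0, -0.006], [1.0, 0.016, 0.004], [0.004, -0.005, -1.0]]
force: [0.6, -0.0, -2.2]
opening: 0.299
grasp_force: 30.0
```

```bash
python3 -c "
from h import *
step([.5895,-.324,.125],91.1)"
```

```text
step [-0.002, 0.002, 0.15] [-0.007, -0.005, -0.004] mm 45.0
```

Call:
step_arm:
  steps:
    - [-0.001,0,0.06,0,0,0,1]
    - [-0.001,0,0.1,0,0,0,1]
    - [-0.001,0,0.125,0,0,0,1]
    - [-0.001,0,0.15,0,0,0,1]
    - [-0.001,0,0.16,0,0,0,1]
    - [-0.001,0,0.16,0,0,0,1]

```text
time_s: 36.32
position: [0.5899, -0.3247, 0.1233]
tcp_rot: [[-0.015, 1.0, -0.003], [1.0, 0.015, 0.002], [0.002, -0.003, -1.0]]
force: [-0.5, 0.5, -2.4]
opening: 0.299
grasp_force: 30.0
```

Call:
step_arm:
  steps:
    - [0,0,0.02,0,0,0,1]
    - [0,0,0.04,0,0,0,1]
    - [0,0,0.055,0,0,0,1]
    - [0,0,0.062,0,0,0,1]
    - [0,0,0.067,0,0,0,1]
    - [0,0,0.067,0,0,0,1]

```text
time_s: 36.82
position: [0.5905, -0.3246, 0.1037]
tcp_rot: [[-0.015, 1.0, -0.002], [1.0, 0.015, 0.002], [0.002, -0.002, -1.0]]
force: [-1.9, 0.9, -3.3]
opening: 0.3
grasp_force: 30.0
```

Call:
step_arm:
  steps:
    - [0,0,0.001,0,0,0,0.3]
    - [0,0,0.001,0,0,0,0]
    - [0,0,0.001,0,0,0,-0.3]
    - [0,0,-0.1,0,0,0,-0.3]
    - [0,0,-0.24,0,0,0,-0.3]
    - [0,0,-0.45,0,0,0,-0.3]
    - [0.3,-0.4,-0.45,0,0,0,-0.3]
    - [0.5,-0.9,-0.45,0,0,0,-0.3]

```text
time_s: 37.48
position: [0.5247, -0.2846, 0.2312]
tcp_rot: [[-0.016, 1.0, 0.012], [1.0, 0.016, -0.008], [-0.009, 0.012, -1.0]]
force: [-0.2, -0.3, -1.6]
opening: 0.642
grasp_force: 0.0
```

Call:
step_arm:
  steps:
    - [0,-0.5,0,0,0,0,0]
    - [0,-0.5,0,0,0,0,0]
    - [0,-0.5,0,0,0,0,0]
    - [0,-0.5,0,0,0,0,0]

```text
time_s: 37.82
position: [0.3676, -0.2834, 0.2269]
tcp_rot: [[-0.015, 1.0, -0.001], [1.0, 0.015, -0.0], [-0.0, -0.001, -1.0]]
force: [-0.7, 0.3, 0.6]
opening: 0.516
grasp_force: 0.0
```

```bash
python3 bot.py; python3 st.py; python3 - <<'E'
from h import *
c=capture("scene");g=c["image"];cap=lambda k:None
h=cv2.cvtColor(g,cv2.COLOR_RGB2HSV)
# lower end of each hung can (grey) vs eye: rows/cols darkness under eyes
P=np.linalg.inv(c["world_from_camera"]);f=210/np.tan(np.radians(c["vertical_fov"]/2))
for n,b in(("yellow",(.602,.291)),("red",(.608,.1905)),("blue",(.6245,-.0095))):
    for z in(.2,.08):
        q=P@np.array([*b,z,1]);u=f*q[:2]/q[2]+[c["cx"],c["cy"]];x,y=u.round().astype(int)
        print(n,z,u.round(1),h[y,x-12:x+13:4].tolist())
E
```

```text
top cap [204, 205, 2, 10, 15] [204.5, 209.6] p [0.595 0.261] z.032 [0.605 0.274]
top cap [368, 211, 11, 11, 93] [372.9, 216.2] p [ 0.585 -0.169] z.032 [ 0.595 -0.187]
top cap [397, 211, 13, 11, 98] [403.0, 216.2] p [ 0.587 -0.246] z.032 [ 0.597 -0.269]
top cap [427, 211, 13, 11, 107] [433.0, 216.2] p [ 0.588 -0.322] z.032 [ 0.598 -0.351]
top cap [351, 219, 1, 15, 15] [351.0, 226.0] p [ 0.559 -0.113] z.032 [ 0.567 -0.127]
top cap [436, 320, 6, 6, 23] [439.2, 321.8] p [ 0.327 -0.327] z.032 [ 0.319 -0.356]
top amber [350, 205, 89, 30, 2003] [393.3, 220.4] p [ 0.58 -0.23] z.032 [ 0.585 -0.242]
scene cap [145, 200, 8, 9, 57] [148.4, 203.7] p [ 0.6   -0.317] z.032 [ 0.527 -0.363]
scene cap [169, 202, 8, 9, 59] [172.6, 206.1] p [ 0.598 -0.24 ] z.032 [ 0.525 -0.28 ]
scene cap [194, 205, 8, 9, 58] [197.3, 208.8] p [ 0.597 -0.163] z.032 [ 0.525 -0.196]
scene amber [137, 206, 80, 34, 1490] [177.1, 224.0] p [ 0.641 -0.215] z.032 [ 0.604 -0.236]
scene yellow [343, 195, 24, 36, 344] z.2 [0.674 0.291] z.134 [0.6   0.297] z.066 [0.525 0.304]
scene red [316, 192, 3, 15, 36] z.2 [0.609 0.19 ] z.134 [0
[... 542 characters left out ...]
[90, 4, 131], [90, 2, 130], [24, 201, 80], [23, 27, 123], [105, 4, 131], [90, 2, 131]]
yellow 0.08 [349.6 232.7] [[90, 2, 130], [60, 5, 49], [50, 14, 54], [90, 9, 57], [90, 4, 59], [60, 4, 63], [105, 4, 130]]
red 0.2 [317.1 198.2] [[105, 4, 131], [90, 4, 131], [75, 4, 130], [178, 213, 78], [0, 0, 129], [90, 2, 130], [105, 4, 131]]
red 0.08 [314.5 230. ] [[90, 2, 131], [30, 5, 55], [60, 14, 56], [30, 9, 59], [60, 8, 64], [80, 12, 65], [120, 4, 130]]
blue 0.2 [243.4 194.1] [[90, 2, 130], [105, 4, 131], [110, 6, 129], [108, 198, 72], [105, 4, 128], [105, 4, 131], [90, 2, 131]]
blue 0.08 [245.7 225.9] [[90, 4, 130], [75, 10, 53], [60, 4, 58], [75, 8, 62], [75, 8, 66], [90, 12, 65], [90, 2, 130]]
```

```bash
python3 -c "
from rig import *
print(hand_in())"
```

```text
the job is handed in; nothing more can be done
None
```

I clipped the yellow, red and blue shakers onto their own eyes and stood all three amber bottles in the rack. I handed the job in at about 38 s; hand-in returned no verdict. The first yellow attempt tilted the shaker in the grip, so I set it back down, re-gripped it and hung it. The final camera measurements agree with every shaker hanging and every bottle fully home.

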